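Set up the finishing stand for two short rails

ROBOT

A 6-joint arm with a two-finger parallel gripper is mounted at the origin on the work surface. World frame = base frame: x ahead of the robot, y to its left, z up, the work surface at z = 0. Lengths are in m, angles in rad, forces in N, time in s.
With the tool pointing down it reaches from about 0.3 to 0.75 m from the base axis. Payload 8.5 kg.
Tool frame: the origin (TCP) lies on the mounting face of the last link; the fingertips stand 173 mm ahead of it and the grasp point (between the pads) lies 155 mm ahead of it; z points along the fingers, y is the direction in which the jaws open and shut (so a half turn about z gives the same grasp; the last joint's range is limited). The gripper opens to 85 mm and grips with 20 to 120 N. Pads are 22 mm wide; open, the fingers measure 114 mm over their backs; the gripper's body (76 mm by 85 mm) begins 54 mm behind the grasp point. The pads swing forward as they close: fully open they stand 13 mm farther back than shut.
Start: joints at [-1.525, 0.381, 1.297, -0, 1.464, -0.215], TCP at [0.142, -0.531, 0.405] pointing down, gripper open.
Joint ranges: [-3.11, 3.11], [-0.89, 2.33], [0.22, 2.48], [-1.42, 4.56], [0.17, 2.85], [-2.88, 2.88]. Speed limits (rad/s): [2.39, 2.39, 3.14, 3.14, 3.14, 3.14].

INTERFACE

Orientations are given as a unit quaternion [w, x, y, z].
In Python, from workcell import r, vision, workorder gives the robot as it stands. The module is installed in compiled form; this text tells all that it offers.
- The arm moves only by the shell command python3 -m handwheel 'ROWS' [FORCE]. ROWS is JSON, a list of rows, each an object of numbers: "hand": the opening, from 0 (shut) to 1 (fully open); "x", "y", "z": the shift along the tool's x, y, z as a fraction of full scale; "twist": the turn about the tool's z as a fraction of full scale. In form: [{"hand": .., "x": .., "y": .., "z": .., "twist": ..}, ...]. A call has 1 to 10 rows; each row shifts and turns the commanded pose from where the row before left it, along the tool's axes as they then stand; what a row does not reach is not made up. Full scale, the value 1, is 0.02 m for a shift and 0.12 rad for a turn. A row lasts 1/12 s, in which the tool goes at most 41.7 mm and 7.16 degrees, less where a joint would pass 70% of its speed; a pose out of reach is approached as far as the arm can. A call with a number of a shift or a turn outside -1 to 1 is refused whole. A call with a gripper value outside its range is refused whole. The fingers move at their own pace and stop on an object; FORCE is the grip in N (left out, the last holds). Time passes only in rows, so rows that do not move let the fingers close. It gives the time, the measured TCP pose, the force and the opening at its end, in the units of the state.
- r.get_state(): the state, without advancing time (a new reading comes with each control period).
- vision.get_image(name): name is "scene" or "side" or "wrist"; returns a dict with "pixels" (384x512x3 uint8, blue, green, red), "fx", "fy", "cx", "cy" (pixels), "T" (4x4, takes a point from camera to world coordinates). Camera axes: x right, y down, z forward; pixel columns grow to the right and rows downward; lengths in m; the calibration is good to about 2 mm. A picture is of the moment at which its call begins. There is no depth.
- workorder.sign_off(): hands the job in, once; it reports no verdict.
The state is a dict: "time_s": time; "joint_positions": joint angles; "joint_velocities": joint speeds; "joint_efforts": joint torques, N m; "eef_pos": TCP position; "orientation": TCP orientation; "force": force on the tool from outside, world axes, zero at the start; "wrist_torque": the same for the moment, N m; "gripper_width": finger opening in m.
Only numpy, scipy, OpenCV 4.12 (cv2) and the standard library are available. Lean on these libraries where they do the work, as an engineer would, in place of code of your own. Each camera call takes 0.05 s, during which the arm holds its last target.

TASK

The blue finishing stand is still set for long parts: lift the loose steel T-bearer out of the far socket and plug it fully down into the middle socket, its bar parallel to the welded one. Then lay both white rails across the two bearers, white face up and square to them, each with about the same overhang at both ends, wholly on the bars and with a clear gap of at least 15 mm between them ready for spraying. Set the rails down, do not drop them, and leave the other things on the bench where they are.

Things in the scene. Friction and masses are not known exactly. Their poses are not given: they have to be found in the camera images.
- stand: Finishing stand, blue painted steel, bolted to the bench: a flat base 300 mm long (its y) with cross feet 170 mm wide at its ends, 12 mm high. Origin: bench level, midway along the base, straight below the middle socket; z up. At y = -120 mm stands a welded T-bearer, at y = 0 the middle socket, at y = +120 mm the far socket.
- welded_bearer (a point): On the stand, at y = -120 mm: centre of the underside of the welded bearer's collar, 52 mm above the bench, axes as the stand's. This blue bearer is shaped as the loose one: its bar is level and lies along the stand's x, 110 to 130 mm above the bench; the top of its black rubber strip, 188 mm long and 8 mm wide, is 136 mm above the bench.
- middle_socket (a point): Centre of the mouth of the middle socket, 52 mm above the bench, axes as the stand's: a square steel receiver, 40 mm outside, with a hole 22 mm square and 40 mm deep, its sides along x and y, mouth chamfered 3 mm. Empty at the start; the loose bearer must go here, and its strip is then also 136 mm above the bench.
- far_socket (a point): Centre of the mouth of the far socket, the same as the middle one, 120 mm from it along the stand's +y. The loose bearer sits in it at the start.
- bearer: Loose T-bearer, bare steel, 0.3 to 0.65 kg. Origin: centre of the underside of its collar, 40 mm square, which rests on the socket's mouth; x along the bar. Plug: 20 mm square, 36 mm down. Collar to z = 6 mm, post 20 mm square to 58, bar 200 x 20 mm from 58 to 78, rubber strip to 84. Not locked: lifts straight out. Grip it across the bar over the post, flush there.
- rail_a: Face-frame rail, a white primed board 200 mm long (x), 55 mm wide (y), 20 mm thick (z), 0.11 to 0.22 kg, its raw wood underside down on the bench at the start. Origin: centre of its underside; z up through the white face. Either end may point either way.
- rail_b: The second face-frame rail, the same as rail_a. The rails may be laid in either order and either may take either side of the stand.
- bin: Orange parts bin with screws, 160 x 105 mm, 75 mm high, to be left alone. Origin: centre of its underside.
- level: Red spirit level lying flat, 230 x 50 mm, 22 mm high, to be left alone. Origin: centre of its underside, x along its length.
- nailer: Yellow and black nail gun lying on its side, about 180 x 200 mm, 72 mm high, to be left alone. Origin: on the bench under the middle of its yellow barrel, x along the barrel; handle and magazine reach 180 mm to its -y.
Mind the look-alikes: they are no part of the job. What is shaped like the rail_a but pink is not meant. Of the things that look like the bearer, the larger one is meant.

How it is judged:
On the way, in this order (a step that is already met when the one before it is completed fails the run):
1. the loose bearer is plugged fully down into the middle socket, bar parallel to the welded one, no rail laid yet (horizontal distance between bearer and middle_socket below 0.004 m and z of bearer in the frame of stand between 0.049 and 0.0545 m and angle between bearer's own z axis and vertical below 0.05 rad and angle between the x axis of bearer and the x axis of stand, either way round below 0.12 rad and linear speed of bearer below 0.02 m/s and contact force between the fingers and bearer below 0.1 N and z of each of rail_a, rail_b in the frame of stand below 0.1 m), for 0.2 s.
2. one rail lies across both bearers, let go (((z of rail_a in the frame of stand between 0.132 and 0.14 m and angle between rail_a's own z axis and vertical below 0.05 rad and angle between the x axis of rail_a and the y axis of stand, either way round below 0.15 rad and y of rail_a in the frame of stand between -0.085 and -0.035 m and x of rail_a in the frame of stand between -0.0735 and 0.0735 m and linear speed of rail_a below 0.02 m/s and contact force between the fingers and rail_a below 0.1 N) or (z of rail_b in the frame of stand between 0.132 and 0.14 m and angle between rail_b's own z axis and vertical below 0.05 rad and angle between the x axis of rail_b and the y axis of stand, either way round below 0.15 rad and y of rail_b in the frame of stand between -0.085 and -0.035 m and x of rail_b in the frame of stand between -0.0735 and 0.0735 m and linear speed of rail_b below 0.02 m/s and contact force between the fingers and rail_b below 0.1 N))), for 0.2 s.
At the end, for the whole second after the job is handed in: Loose bearer home in the middle socket (within 3 mm of fully down, bars parallel within 0.12 rad); both rails level, white up, on both strips, square within 0.15 rad, middles within 25 mm of midway between bearers, not past the bar ends, centre lines 70 mm or more apart; all let go, at rest (horizontal distance between bearer and middle_socket below 0.004 m and z of bearer in the frame of stand between 0.049 and 0.0545 m and angle between each of bearer, rail_a, rail_b's own z axis and vertical below 0.05 rad and angle between the x axis of bearer and the x axis of stand, either way round below 0.12 rad and z of rail_a in the frame of stand between 0.132 and 0.14 m and angle between the x axis of each of rail_a, rail_b and the y axis of stand, either way round below 0.15 rad and y of rail_a in the frame of stand between -0.085 and -0.035 m and x of rail_a in the frame of stand between -0.0735 and 0.0735 m and linear speed of each of rail_a, rail_b, bearer below 0.02 m/s and contact force between the fingers and rail_a below 0.1 N and z of rail_b in the frame of stand between 0.132 and 0.14 m and y of rail_b in the frame of stand between -0.085 and -0.035 m and x of rail_b in the frame of stand between -0.0735 and 0.0735 m and contact force between the fingers and rail_b below 0.1 N and (y of rail_a in the frame of rail_b above 0.07 m or y of rail_a in the frame of rail_b below -0.07 m) and contact force between the fingers and bearer below 0.1 N); the robot touches nothing.
It fails at once if the orange bin is moved more than 20 mm (distance of bin from where it was at the start of the episode above 0.02 m).
It fails at once if the red spirit level is moved more than 20 mm (distance of level from where it was at the start of the episode above 0.02 m).
It fails at once if the yellow nail gun is moved more than 20 mm (distance of nailer from where it was at the start of the episode above 0.02 m).
It fails at once if rail_a is dropped: let go and falling faster than 0.5 m/s (a fall of over 13 mm) (contact force between the fingers and rail_a below 0.1 N and linear speed of rail_a above 0.5 m/s).
It fails at once if rail_b is dropped: let go and falling faster than 0.5 m/s (a fall of over 13 mm) (contact force between the fingers and rail_b below 0.1 N and linear speed of rail_b above 0.5 m/s).
It also fails if it takes over 67 s, if anything falls off the work surface, if the arm or the gripper's body presses on something with over 40 N, if the wrist force passes 120 N, or if a joint passes its speed limit or range.

## Working session

There is one attempt and no reset: what is moved stays moved. The work goes in short steps, Python scripts to look and compute and a shell command to move; the robot and the scene stay as the last step left them, time stands still between calls to the robot, and variables do not carry over. Pictures are saved under pics/ and viewed, and the job is handed in when it is done.

```bash
mkdir -p pics; python3 - <<'E'
from workcell import r, vision
import cv2
print(r.get_state())
for n in ["scene","side","wrist"]:
    d=vision.get_image(n); cv2.imwrite(f"pics/{n}0.png",d["pixels"]); print(n,d["fx"],d["cx"],d["cy"],d["T"])
E
```

```text
{'time_s': 0.0, 'joint_positions': array([-1.52530730e+00,  3.81178593e-01,  1.29826845e+00, -2.54206924e-06,
        1.46359924e+00, -2.15276291e-01]), 'joint_velocities': array([-0.00057342, -0.00040792,  0.00065348, -0.00052521, -0.00051567,
        0.0011636 ]), 'joint_efforts': array([ 3.94230728e-04, -4.48458195e+01, -2.31276548e+01, -2.20934990e-04,
        4.68399347e-03, -5.80576781e-06]), 'eef_pos': array([ 0.14180876, -0.53135042,  0.40411835]), 'orientation': array([-7.24305808e-04,  9.91511936e-01,  1.30013665e-01,  6.03688861e-05]), 'force': array([-0.04501024,  0.18028325,  0.11605695]), 'wrist_torque': array([-0.04189985,  0.00829236,  0.00265014]), 'gripper_width': 0.08561037406578881}
scene 430.9313812128611 260.0052691881863 187.61917337648083 [[ 0.53581941  0.46251275 -0.70638482  1.57425482]
 [ 0.84417706 -0.27740118  0.45870871 -0.71177769]
 [ 0.01620664 -0.84209889 -0.53907959  0.88203729]
 [ 0.          0.          0.          1.        ]]
side 464.3886973424967 255.39612070207642 192.32808277229046 [[-0.97326502 -0.10435244  0.20461125  0.17981461]
 [-0.22939037  0.48672181 -0.84290091  1.48070225]
 [-0.01162999 -0.86730182 -0.49764676  0.95306252]
 [ 0.          0.          0.          1.        ]]
wrist 320.16985037507544 260.79342233796683 196.3378216010122 [[ 2.58267911e-01 -9.28695661e-01 -2.66124136e-01  2.09296706e-01]
 [-9.66073253e-01 -2.48387743e-01 -7.07530804e-02 -5.12945566e-01]
 [-3.93894727e-04  2.75368660e-01 -9.61338622e-01  3.73322286e-01]
 [ 0.00000000e+00  0.00000000e+00  0.00000000e+00  1.00000000e+00]]
```

View pics/scene0.png

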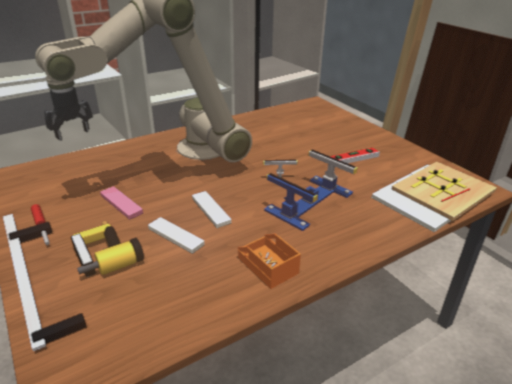

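View pics/side0.png

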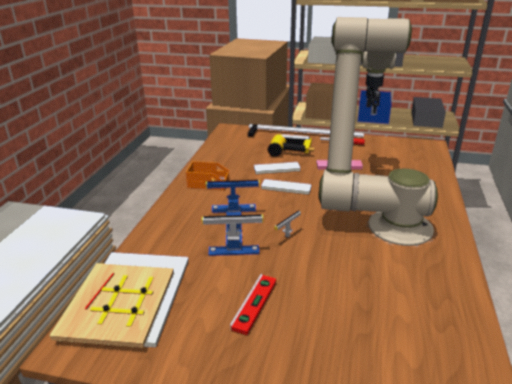

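View pics/wrist0.png

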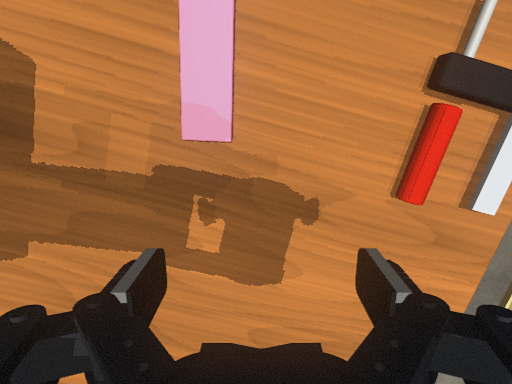

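```bash
python3 - <<'E'
import cv2
s=cv2.imread("pics/scene0.png"); d=cv2.imread("pics/side0.png")
cv2.imwrite("pics/c1.png",cv2.resize(s[140:240,250:390],None,fx=5.5,fy=5.5,interpolation=cv2.INTER_CUBIC))
cv2.imwrite("pics/c2.png",cv2.resize(s[175:260,90:240],None,fx=5,fy=5,interpolation=cv2.INTER_CUBIC))
cv2.imwrite("pics/c3.png",cv2.resize(d[150:265,185:325],None,fx=5,fy=5,interpolation=cv2.INTER_CUBIC))
E
```

```text
(no output)
```

View pics/c1.png

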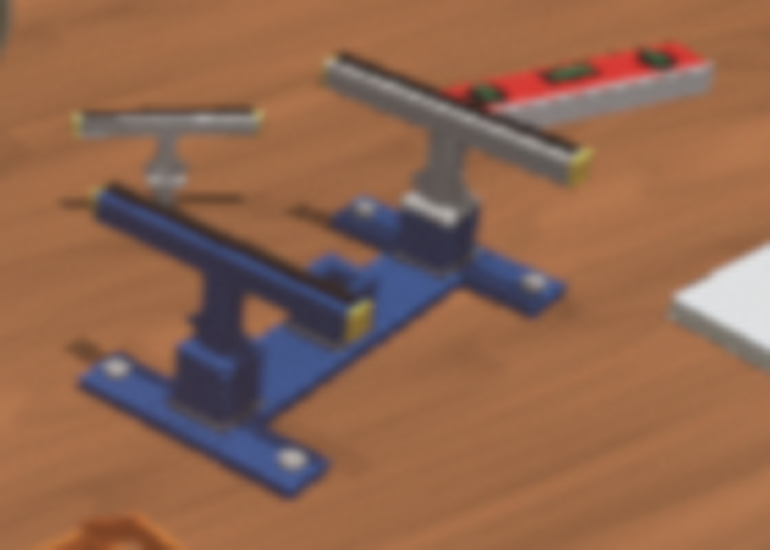

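View pics/c2.png

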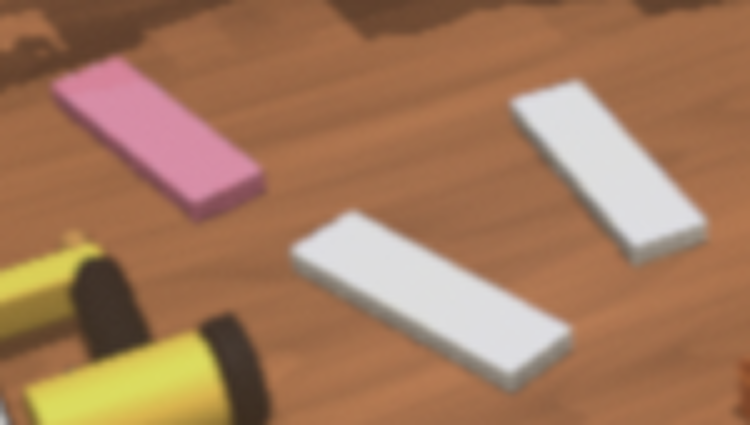

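View pics/c3.png

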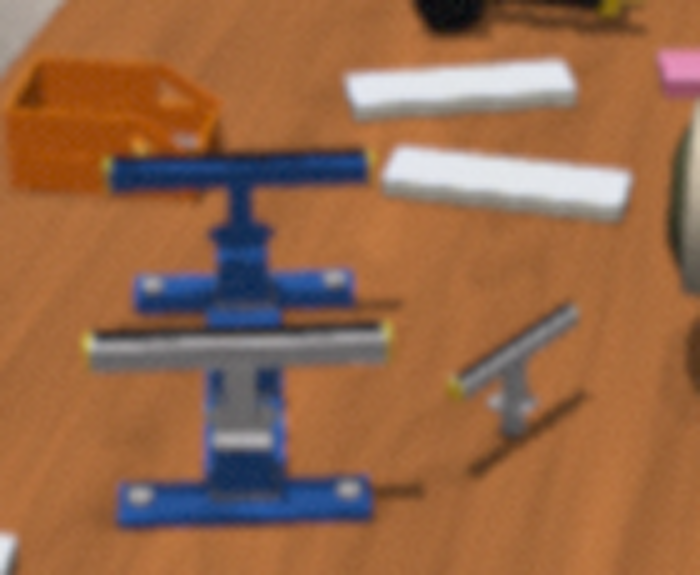

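```bash
cat > h.py <<'E'
import numpy as np
from scipy.optimize import least_squares
CAM={"scene":(430.9313812128611,260.0052691881863,187.61917337648083,np.array([[ 0.53581941,0.46251275,-0.70638482,1.57425482],[0.84417706,-0.27740118,0.45870871,-0.71177769],[0.01620664,-0.84209889,-0.53907959,0.88203729],[0,0,0,1]])),
"side":(464.3886973424967,255.39612070207642,192.32808277229046,np.array([[-0.97326502,-0.10435244,0.20461125,0.17981461],[-0.22939037,0.48672181,-0.84290091,1.48070225],[-0.01162999,-0.86730182,-0.49764676,0.95306252],[0,0,0,1]]))}
def proj(P,cam):
    f,cx,cy,T=cam; p=(np.atleast_2d(P)-T[:3,3])@T[:3,:3]
    return np.c_[f*p[:,0]/p[:,2]+cx,f*p[:,1]/p[:,2]+cy]
def uncrop(l,x0,y0,k): return [(x0+(u+.5)/k-.5,y0+(v+.5)/k-.5) for u,v in l]
def place(p,L):
    c,s=np.cos(p[2]),np.sin(p[2]); L=np.atleast_2d(np.array(L,float))
    return np.c_[p[0]+c*L[:,0]-s*L[:,1],p[1]+s*L[:,0]+c*L[:,1],L[:,2]]
def fit(obs,p0):
    # obs: list of (cam, local pts, pix)
    f=lambda p:np.concatenate([(proj(place(p,L),c)-np.array(x)).ravel() for c,L,x in obs])
    s=least_squares(f,p0,loss="soft_l1",x_scale=[.01,.01,.05]); return s.x,f(s.x).reshape(-1,2)
E
python3 - <<'E'
from h import *
np.set_printoptions(precision=4,suppress=True)
S,D=CAM["scene"],CAM["side"]
m=1e-3
o=[(S,np.array([[100,120,120],[-100,110,120],[100,-120,120],[-100,-130,120],[85,-150,12],[-85,-150,12]])*m,uncrop([(578,166),(328,70),(358,320),(98,200),(292,488),(80,378)],250,140,5.5)),
(D,np.array([[100,130,120],[-100,130,120],[100,-110,120],[-100,-110,120],[85,150,12],[-85,150,12]])*m,uncrop([(90,345),(388,338),(108,172),(370,163),(120,512),(372,505)],185,150,5))]
p,e=fit(o,[.5,.1,0.]);print("stand",p);print(e)
def rect(): return np.array([[-100,-27.5,20],[-100,27.5,20],[100,27.5,20],[100,-27.5,20]])*m
for nm,a,b,p0 in [("A",[(292,253),(352,212),(572,330),(512,375)],[(568,62),(577,87),(352,107),(347,76)],[.5,-.2,0]),
 ("B",[(512,102),(578,82),(706,226),(636,250)],[(632,172),(620,207),(383,182),(400,148)],[.4,-.1,0])]:
  for cams in ("S","D","SD"):
    a_=uncrop(a,90,175,5); b_=uncrop(b,185,150,5)
    o=[]
    if "S" in cams:o.append((S,rect(),a_))
    if "D" in cams:
        o.append((D,rect(),b_))
    p,e=fit(o,p0);print(nm,cams,p,np.abs(e).max())
E
```

```text
stand [0.5892 0.1398 0.2765]
[[-0.0734  0.7082]
 [-2.1062  0.6974]
 [ 0.045   0.5688]
 [-2.2497  1.133 ]
 [ 0.1688 -0.6977]
 [-0.213  -1.1415]
 [-0.9992  2.8871]
 [ 0.7051  2.1741]
 [-1.0103  1.7861]
 [ 0.4971  1.8651]
 [-0.5809 -0.3031]
 [-0.0989 -0.7675]]
A S [ 0.5297 -0.3509  0.3646] 0.6146433937286133
A D [ 0.5234 -0.3486  0.353 ] 0.5782683090523619
A SD [ 0.5265 -0.3502  0.3622] 1.2773455843173451
B S [ 0.4612 -0.1908 -0.0219] 0.4770349092247841
B D [ 0.4531 -0.1862 -0.0191] 0.5734617226814009
B SD [ 0.4559 -0.1889 -0.0205] 1.2301037701763562
```

```bash
R='{"hand":1,"x":0.96,"y":-0.42,"z":0,"twist":0}'; python3 -m handwheel '[{"hand":1,"x":0.96,"y":-0.42,"z":0,"twist":0},{"hand":1,"x":0.96,"y":-0.42,"z":0,"twist":0},{"hand":1,"x":0.96,"y":-0.42,"z":0,"twist":0},{"hand":1,"x":0.96,"y":-0.42,"z":0,"twist":0},{"hand":1,"x":0.96,"y":-0.42,"z":0,"twist":0},{"hand":1,"x":0.96,"y":-0.42,"z":0,"twist":0},{"hand":1,"x":0.96,"y":-0.42,"z":0,"twist":0},{"hand":1,"x":0.96,"y":-0.42,"z":0,"twist":0},{"hand":1,"x":0.96,"y":-0.42,"z":0,"twist":0},{"hand":1,"x":0.96,"y":-0.42,"z":0,"twist":0}]' 60
```

```text
time_s: 0.98
eef_pos: [0.3064, -0.4, 0.4045]
orientation: [-0.0, 0.992, 0.13, -0.0]
force: [-0.2, 0.0, 0.3]
gripper_width: 0.0853
```

```bash
python3 -m handwheel '[{"hand":1,"x":0.96,"y":-0.42,"z":0,"twist":0},{"hand":1,"x":0.96,"y":-0.42,"z":0,"twist":0},{"hand":1,"x":0.96,"y":-0.42,"z":0,"twist":0},{"hand":1,"x":0.96,"y":-0.42,"z":0,"twist":0},{"hand":1,"x":0.96,"y":-0.42,"z":0,"twist":0},{"hand":1,"x":0.96,"y":-0.42,"z":0,"twist":0},{"hand":1,"x":0.96,"y":-0.42,"z":0,"twist":0},{"hand":1,"x":0.96,"y":-0.42,"z":0,"twist":0},{"hand":1,"x":0.96,"y":-0.42,"z":0,"twist":0},{"hand":1,"x":0.96,"y":-0.42,"z":0,"twist":0}]' 60
cat >> h.py <<'E'
def snap(name,out):
    import cv2,json
    from workcell import r,vision
    d=vision.get_image(name); cv2.imwrite(f"pics/{out}.png",d["pixels"])
    c=(d["fx"],d["cx"],d["cy"],np.array(d["T"]))
    s=r.get_state(); np.save(f"pics/{out}.npy",np.r_[c[0],c[1],c[2],c[3].ravel()])
    print(out,s["time_s"],s["eef_pos"],s["orientation"],s["force"],s["gripper_width"])
def cam(out):
    v=np.load(f"pics/{out}.npy"); return (v[0],v[1],v[2],v[3:].reshape(4,4))
def crop(src,out,x0,y0,w,h,k):
    import cv2
    cv2.imwrite(f"pics/{out}.png",cv2.resize(cv2.imread(f"pics/{src}.png")[y0:y0+h,x0:x0+w],None,fx=k,fy=k,interpolation=cv2.INTER_CUBIC))
E
python3 -c "
from h import *
snap('wrist','w1')"
```

```text
time_s: 1.82
eef_pos: [0.4703, -0.2693, 0.4045]
orientation: [-0.0, 0.992, 0.13, -0.0]
force: [-0.1, -1.0, -0.4]
gripper_width: 0.0852
w1 1.8667 [ 0.47207855 -0.26740254  0.40443537] [-6.51909199e-04  9.91368314e-01  1.31103886e-01  4.60428668e-04] [-0.29605166  1.88462491 -0.63696104] 0.08536236733992947
```

View pics/w1.png

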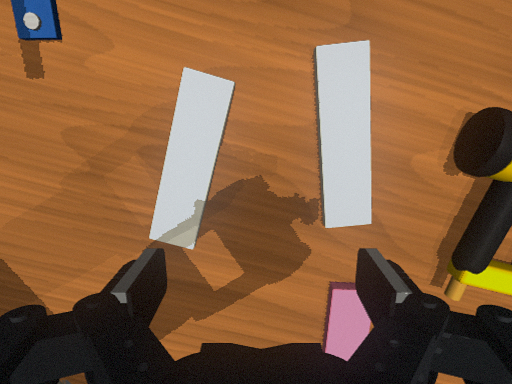

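```bash
python3 - <<'E'
from h import *
np.set_printoptions(precision=4,suppress=True)
C=cam("w1"); m=1e-3
R=np.array([[-100,27.5,20],[-100,-27.5,20],[100,-27.5,20],[100,27.5,20]])*m
# image up = world +x-ish ; image left = +y
for nm,px,p0 in [("B",[(150,238),(195,248),(234,82),(184,67)],[.456,-.189,0]),("A",[(326,227),(371,223),(370,41),(318,46)],[.526,-.35,.36])]:
    p,e=fit([(C,R,px)],p0);print(nm,p);print(e)
E
```

```text
B [ 0.4536 -0.1912 -0.0081]
[[-0.2663  1.3329]
 [-0.1979  2.528 ]
 [ 1.3885 -0.752 ]
 [-0.4551 -0.8408]]
A [ 0.5238 -0.3518  0.361 ]
[[-0.7299  1.9821]
 [ 0.9376  1.6432]
 [ 1.1025 -1.376 ]
 [-1.4696 -0.4517]]
```

```bash
python3 -m handwheel '[{"hand":1,"x":0.5,"y":-1,"z":0,"twist":0},{"hand":1,"x":0.5,"y":-1,"z":0,"twist":0},{"hand":1,"x":0.5,"y":-1,"z":0,"twist":0},{"hand":1,"x":0.5,"y":-1,"z":0,"twist":0},{"hand":1,"x":0.5,"y":-1,"z":0,"twist":0},{"hand":1,"x":0.5,"y":-1,"z":0,"twist":0},{"hand":1,"x":0.5,"y":-1,"z":0,"twist":0},{"hand":1,"x":0.5,"y":-1,"z":0,"twist":0},{"hand":1,"x":0.5,"y":-1,"z":0,"twist":0},{"hand":1,"x":0.5,"y":-1,"z":0,"twist":0}]'
python3 -m handwheel '[{"hand":1,"x":0.5,"y":-1,"z":0,"twist":0},{"hand":1,"x":0.5,"y":-1,"z":0,"twist":0},{"hand":1,"x":0.5,"y":-1,"z":0,"twist":0},{"hand":1,"x":0.5,"y":-1,"z":0,"twist":0},{"hand":1,"x":0.5,"y":-1,"z":0,"twist":0},{"hand":1,"x":0.5,"y":-1,"z":0,"twist":0},{"hand":1,"x":0.5,"y":-1,"z":0,"twist":0},{"hand":1,"x":0.5,"y":-1,"z":0,"twist":0},{"hand":1,"x":0.5,"y":-1,"z":0,"twist":0},{"hand":1,"x":0.5,"y":-1,"z":0,"twist":0},{"hand":1,"x":0,"y":0,"z":0,"twist":0}]' || python3 -m handwheel '[{"hand":1,"x":0.5,"y":-1,"z":0,"twist":0},{"hand":1,"x":0.5,"y":-1,"z":0,"twist":0},{"hand":1,"x":0.5,"y":-1,"z":0,"twist":0},{"hand":1,"x":0.5,"y":-1,"z":0,"twist":0},{"hand":1,"x":0.5,"y":-1,"z":0,"twist":0},{"hand":1,"x":0.5,"y":-1,"z":0,"twist":0},{"hand":1,"x":0.5,"y":-1,"z":0,"twist":0},{"hand":1,"x":0.5,"y":-1,"z":0,"twist":0},{"hand":1,"x":0.5,"y":-1,"z":0,"twist":0},{"hand":1,"x":0,"y":0,"z":0,"twist":0}]'
python3 -c "
from h import *
snap('wrist','w2')"
```

```text
time_s: 2.7
eef_pos: [0.5146, -0.05, 0.4046]
orientation: [-0.0, 0.992, 0.13, -0.0]
force: [-0.4, -0.7, 0.4]
gripper_width: 0.0857
time_s: 3.53
eef_pos: [0.5552, 0.1489, 0.4043]
orientation: [-0.001, 0.991, 0.132, -0.0]
force: [0.1, 0.3, -0.4]
gripper_width: 0.0851
w2 3.5833 [0.55512404 0.14741432 0.40424509] [-7.66923628e-05  9.91347614e-01  1.31262222e-01 -3.61270933e-04] [0.04877765 0.60420253 1.05035762] 0.08521659819237154validation failed for argument at $...
```

View pics/w2.png

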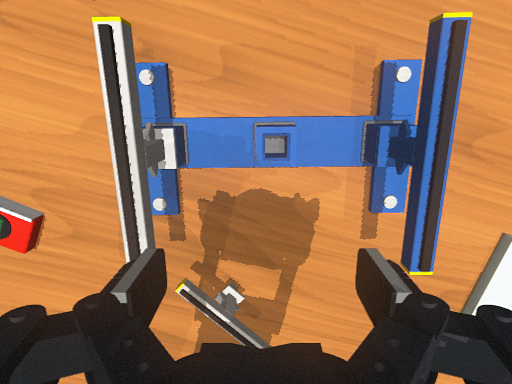

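```bash
python3 -c "
from h import *
crop('w2','c4',80,5,120,270,2.2)
crop('w2','c5',230,100,100,80,8)
crop('w2','c6',380,5,110,280,2.1)"
```

```text
(no output)
```

View pics/c4.png

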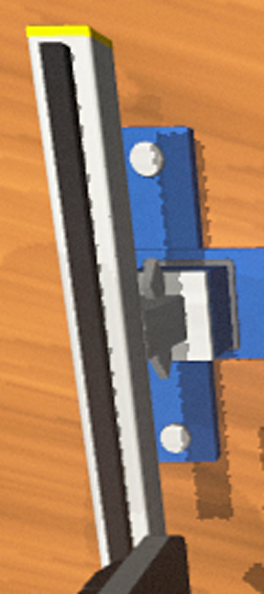

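View pics/c5.png

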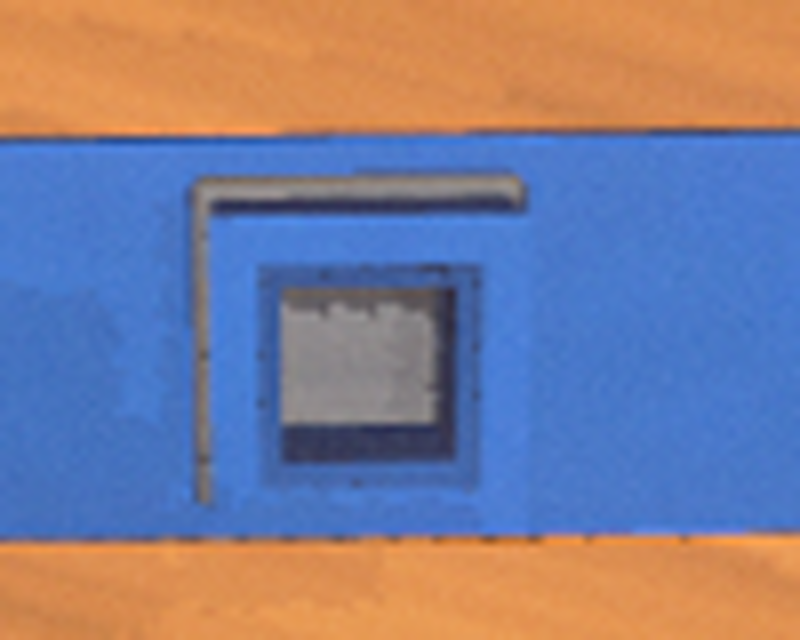

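View pics/c6.png

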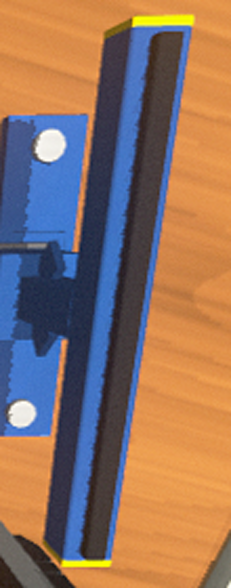

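```bash
python3 - <<'E'
from h import *
np.set_printoptions(precision=4,suppress=True)
C=cam("w2"); m=1e-3
o=[(C,np.array([[94,124,136],[100,130,130],[100,110,130]])*m,uncrop([(40,43),(26,27),(91,27)],80,5,2.2)),
(C,np.array([[94,-124,136],[-94,-124,136],[100,-110,130],[100,-130,130],[-100,-130,130],[-100,-110,130]])*m,uncrop([(183,33),(104,559),(135,16),(194,14),(110,565),(62,565)],380,5,2.1)),
(C,np.array([[14,14,52],[14,-14,52],[-14,-14,52],[-14,14,52]])*m,uncrop([(260,267),(482,267),(480,487),(262,487)],230,100,8))]
p,e=fit(o,[.589,.14,.2765]);print("all",p);print(e)
p2,e=fit(o[2:],p);print("socket only",p2)
p3,e=fit(o[:2],p);print("bars only",p3)
p3,e=fit(o[1:2],p);print("welded only",p3)
p3,e=fit(o[:1],p);print("loose only",p3)
b=place(p,[[0,.12,0]])[0]; print("bearer",b)
E
```

```text
all [0.587  0.1421 0.276 ]
[[-1.5516 -0.0099]
 [-0.9815 -0.2737]
 [-1.2123 -0.6582]
 [ 1.3606 -1.0367]
 [ 1.0381  1.4325]
 [-0.4826 -0.2599]
 [ 0.9556  0.3052]
 [ 0.7103  1.2634]
 [ 0.024   1.5071]
 [-0.206   0.147 ]
 [ 0.3842 -0.1893]
 [ 0.2569  0.4174]
 [-0.1579  0.7375]]
socket only [0.5872 0.1423 0.271 ]
bars only [0.587  0.1421 0.276 ]
welded only [0.5871 0.1427 0.276 ]
loose only [0.5857 0.1419 0.2664]
bearer [0.5543 0.2576 0.    ]
```

```bash
python3 -m handwheel '[{"hand":1,"x":0.23,"y":-0.9,"z":0,"twist":-0.1},{"hand":1,"x":0.23,"y":-0.9,"z":0,"twist":0},{"hand":1,"x":0.23,"y":-0.9,"z":0,"twist":0},{"hand":1,"x":0.23,"y":-0.9,"z":0,"twist":0},{"hand":1,"x":0.23,"y":-0.9,"z":0,"twist":0},{"hand":1,"x":0.23,"y":-0.8,"z":0,"twist":0},{"hand":1,"x":0,"y":0,"z":1,"twist":0},{"hand":1,"x":0,"y":0,"z":1,"twist":0},{"hand":1,"x":0,"y":0,"z":1,"twist":0},{"hand":1,"x":0,"y":0,"z":0,"twist":0}]'
python3 -c "
from h import *
snap('wrist','w3')"
```

```text
time_s: 4.42
eef_pos: [0.553, 0.2546, 0.3408]
orientation: [0.0, 0.991, 0.136, -0.004]
force: [-0.1, 0.3, -0.5]
gripper_width: 0.0857
w3 4.4667 [0.55339368 0.25472903 0.34322075] [ 3.12778900e-04  9.90764325e-01  1.35578759e-01 -2.08656483e-03] [1.38829653 0.096282   0.54582228] 0.08542695160409448
```

View pics/w3.png

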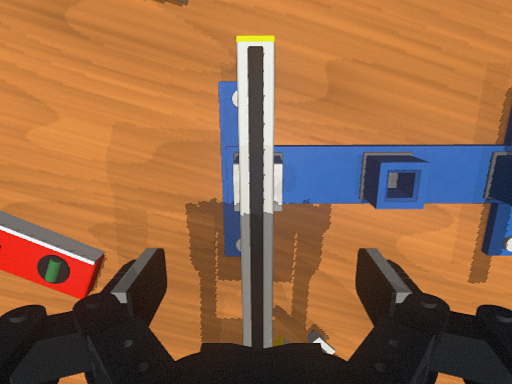

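```bash
python3 -m handwheel '[{"hand":1,"x":0.09,"y":-0.13,"z":1,"twist":0},{"hand":1,"x":0,"y":0,"z":1,"twist":0},{"hand":1,"x":0,"y":0,"z":1,"twist":0},{"hand":1,"x":0,"y":0,"z":0.45,"twist":0},{"hand":0.5,"x":0,"y":0,"z":0,"twist":0},{"hand":0,"x":0,"y":0,"z":0,"twist":0},{"hand":0,"x":0,"y":0,"z":0,"twist":0},{"hand":0,"x":0,"y":0,"z":0,"twist":0},{"hand":0,"x":0,"y":0,"z":0,"twist":0},{"hand":0,"x":0,"y":0,"z":0,"twist":0}]' 60
python3 -c "
from h import *
snap('wrist','w4')"
```

```text
time_s: 5.3
eef_pos: [0.5545, 0.2585, 0.2768]
orientation: [0.0, 0.991, 0.136, 0.001]
force: [0.1, -1.6, 4.0]
gripper_width: 0.0188
w4 5.35 [0.55455327 0.25844975 0.27679923] [1.77136841e-04 9.90711983e-01 1.35973802e-01 9.28099600e-04] [ 0.91876635 -2.06491899  5.31879929] 0.018987731618817904
```

View pics/w4.png

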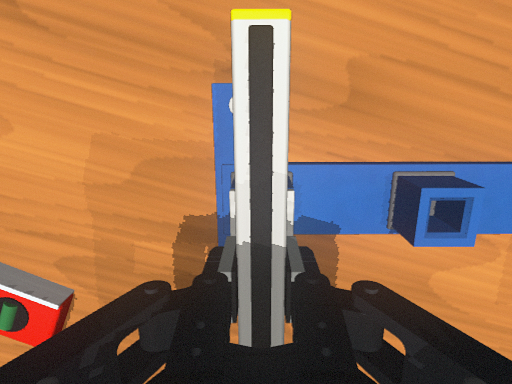

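```bash
python3 -m handwheel '[{"hand":0,"x":0,"y":0,"z":-0.4,"twist":0},{"hand":0,"x":0,"y":0,"z":-0.6,"twist":0},{"hand":0,"x":0,"y":0,"z":-0.75,"twist":0},{"hand":0,"x":0,"y":0,"z":-0.75,"twist":0},{"hand":0,"x":0,"y":0,"z":0,"twist":0},{"hand":0,"x":0,"y":0,"z":0,"twist":0}]' 60
python3 -c "
from h import *
snap('wrist','w5');snap('side','s5')
crop('s5','s5c',180,130,140,130,5)"
```

```text
time_s: 5.85
eef_pos: [0.5542, 0.2586, 0.3256]
orientation: [-0.0, 0.991, 0.136, -0.0]
force: [-0.0, 0.5, -6.5]
gripper_width: 0.0193
w5 5.9 [0.55408331 0.25861358 0.32470433] [ 2.90107858e-05  9.90705255e-01  1.36022545e-01 -9.82161341e-04] [ 0.5419532   0.51970218 -6.28630616] 0.01934432164874928
s5 5.95 [0.55410058 0.25859713 0.32433863] [ 9.52237296e-05  9.90705300e-01  1.36018814e-01 -1.37170379e-03] [ 0.40141669  0.11807097 -5.40054066] 0.01874471071408416
```

View pics/w5.png

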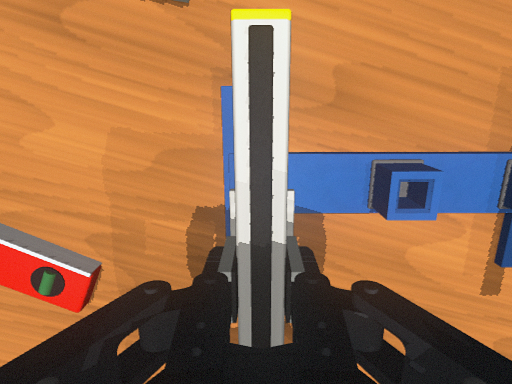

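View pics/s5c.png

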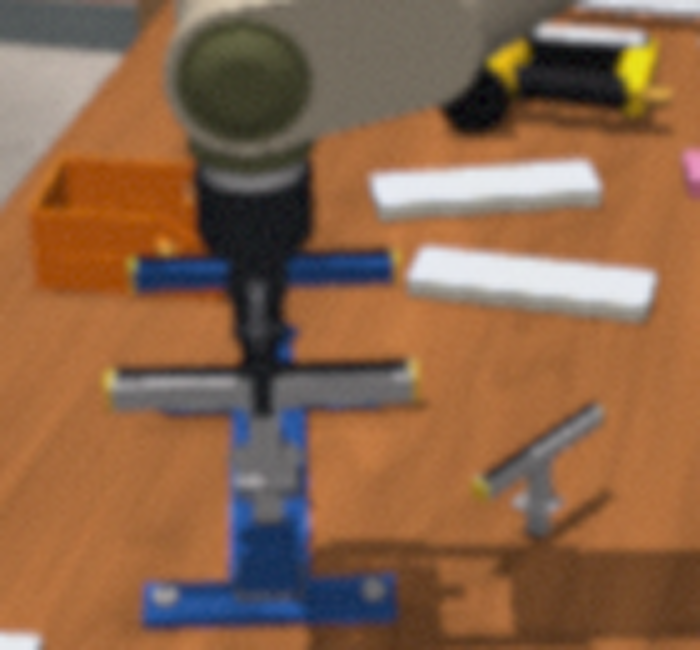

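```bash
python3 -m handwheel '[{"hand":0,"x":0,"y":0.4,"z":0,"twist":0},{"hand":0,"x":0,"y":0.8,"z":0,"twist":0},{"hand":0,"x":0,"y":1,"z":0,"twist":0},{"hand":0,"x":0,"y":1,"z":0,"twist":0},{"hand":0,"x":0,"y":1,"z":0,"twist":0},{"hand":0,"x":0,"y":1,"z":0,"twist":0},{"hand":0,"x":0,"y":0.6,"z":0,"twist":0},{"hand":0,"x":0,"y":0.23,"z":0,"twist":0},{"hand":0,"x":0,"y":0,"z":0,"twist":0},{"hand":0,"x":0,"y":0,"z":0,"twist":0}]' 60
python3 -c "
from h import *
snap('wrist','w6');snap('side','s6');snap('scene','sc6')
crop('w6','w6c',200,120,120,120,5)
crop('sc6','sc6c',255,130,110,100,6)
crop('s6','s6c',200,150,90,110,5)"
```

```text
time_s: 6.78
eef_pos: [0.5867, 0.1428, 0.3255]
orientation: [-0.0, 0.991, 0.136, -0.0]
force: [-0.4, 0.2, -5.4]
gripper_width: 0.0191
w6 6.8333 [0.58662304 0.1432033  0.32556239] [-2.30084817e-04  9.90668798e-01  1.36291002e-01 -2.08076995e-04] [-0.57802404  0.81168415 -4.79512054] 0.018644514857673447
s6 6.8833 [0.58657214 0.14339172 0.32563467] [-1.76026600e-04  9.90637609e-01  1.36517681e-01 -1.40957547e-04] [-0.43820709 -0.2166731  -5.88053865] 0.019276271069236003
sc6 6.9333 [0.58657885 0.14338476 0.32565876] [-1.27328425e-04  9.90630686e-01  1.36567984e-01 -1.18634408e-04] [ 0.23120299 -0.22170019 -4.75952847] 0.018904569799783433
```

View pics/w6c.png

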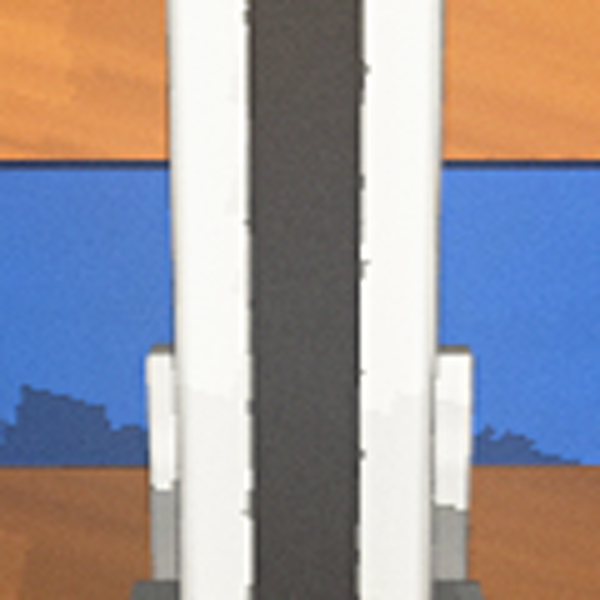

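View pics/s6c.png

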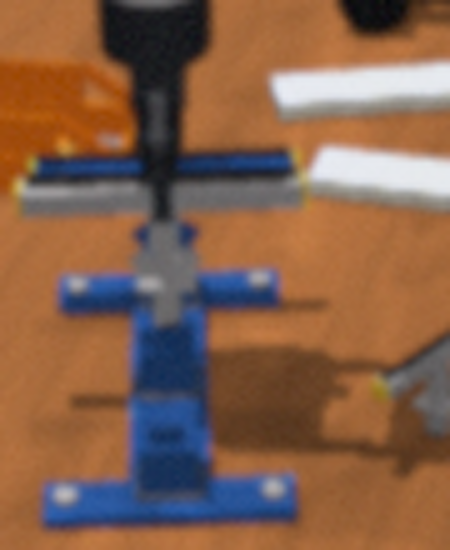

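View pics/sc6c.png

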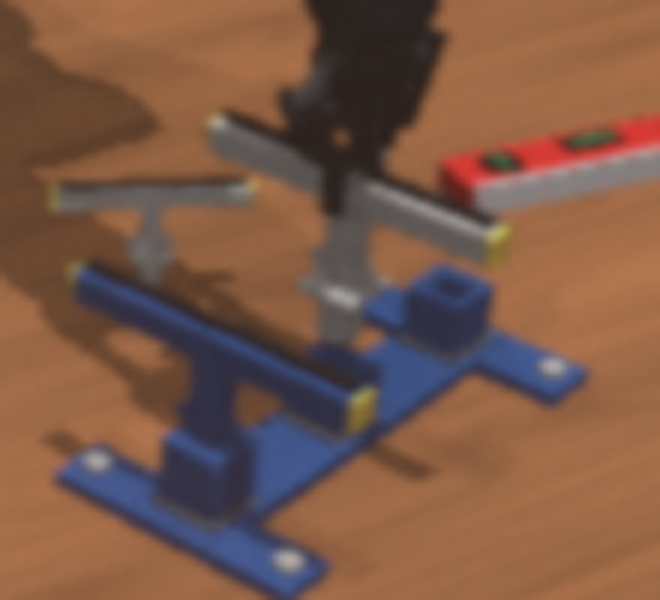

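```bash
python3 -m handwheel '[{"hand":0,"x":0.01,"y":0.03,"z":0.4,"twist":0},{"hand":0,"x":0,"y":0,"z":0.4,"twist":0},{"hand":0,"x":0,"y":0,"z":0.3,"twist":0},{"hand":0,"x":0,"y":0,"z":0.3,"twist":0},{"hand":0,"x":0,"y":0,"z":0,"twist":0}]' 60
```

```text
time_s: 7.35
eef_pos: [0.5872, 0.142, 0.296]
orientation: [-0.0, 0.991, 0.136, -0.001]
force: [0.9, -0.0, -5.7]
gripper_width: 0.0189
```

```bash
python3 -m handwheel '[{"hand":0,"x":0,"y":0,"z":0.3,"twist":0},{"hand":0,"x":0,"y":0,"z":0.3,"twist":0},{"hand":0,"x":0,"y":0,"z":0.2,"twist":0},{"hand":0,"x":0,"y":0,"z":0.15,"twist":0},{"hand":0,"x":0,"y":0,"z":0.05,"twist":0},{"hand":0,"x":0,"y":0,"z":0,"twist":0}]' 60; python3 -c "
from h import *
snap('side','s7')
crop('s7','s7c',200,150,90,110,5)"
```

```text
time_s: 7.85
eef_pos: [0.5872, 0.1419, 0.2775]
orientation: [-0.0, 0.991, 0.136, -0.0]
force: [0.3, 0.3, -5.4]
gripper_width: 0.019
s7 7.9 [0.58726298 0.14192115 0.2777517 ] [-3.24350755e-05  9.90717473e-01  1.35937072e-01  1.05792109e-05] [ 0.42681445  0.34112388 -5.20567507] 0.019146403139203537
```

View pics/s7c.png

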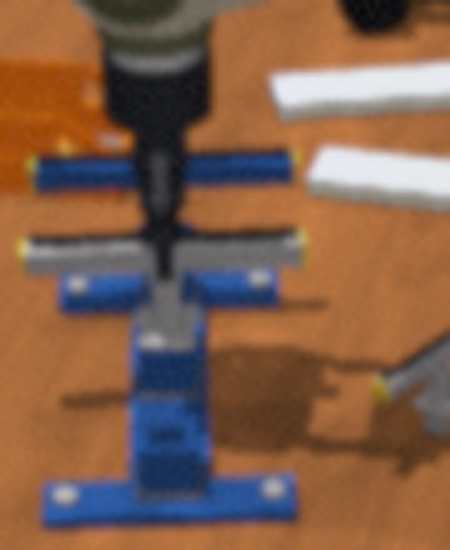

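```bash
python3 -m handwheel '[{"hand":0,"x":0,"y":0,"z":0.05,"twist":0},{"hand":0,"x":0,"y":0,"z":0.05,"twist":0},{"hand":0,"x":0,"y":0,"z":0,"twist":0}]' 60
```

```text
time_s: 8.15
eef_pos: [0.5873, 0.1419, 0.2768]
orientation: [0.0, 0.991, 0.136, 0.001]
force: [-0.7, 0.5, 2.8]
gripper_width: 0.0192
```

```bash
python3 -m handwheel '[{"hand":0.3,"x":0,"y":0,"z":0,"twist":0},{"hand":0.5,"x":0,"y":0,"z":0,"twist":0},{"hand":0.6,"x":0,"y":0,"z":0,"twist":0},{"hand":0.7,"x":0,"y":0,"z":-0.5,"twist":0},{"hand":0.8,"x":0,"y":0,"z":-1,"twist":0},{"hand":0.8,"x":0,"y":0,"z":-1,"twist":0},{"hand":0.8,"x":0,"y":0,"z":-1,"twist":0},{"hand":0.8,"x":0,"y":0,"z":-1,"twist":0},{"hand":0.8,"x":0,"y":0,"z":-1,"twist":0}]' 60
python3 -c "
from h import *
snap('wrist','w8');snap('scene','sc8')
from workcell import r; print(r.get_state()['joint_positions'])
crop('sc8','sc8c',255,130,110,100,6)"
```

```text
time_s: 8.9
eef_pos: [0.587, 0.1419, 0.3877]
orientation: [0.0, 0.991, 0.136, 0.001]
force: [-0.3, -0.2, 0.4]
gripper_width: 0.0682
w8 8.95 [0.58718334 0.14201185 0.39196688] [3.77788671e-04 9.90695857e-01 1.36035509e-01 3.98965800e-03] [ 0.67381947 -0.15229649  3.73910083] 0.06816351833405337
sc8 9.0 [0.58720525 0.14197293 0.38997511] [3.54166450e-04 9.90701730e-01 1.36000818e-01 3.70590752e-03] [0.52837064 0.00253447 0.91809015] 0.06820489539180014
[ 4.14812333e-02  4.85523046e-01  1.16629986e+00 -2.50700534e-06
  1.48232415e+00  1.33942868e+00]
```

View pics/w8.png

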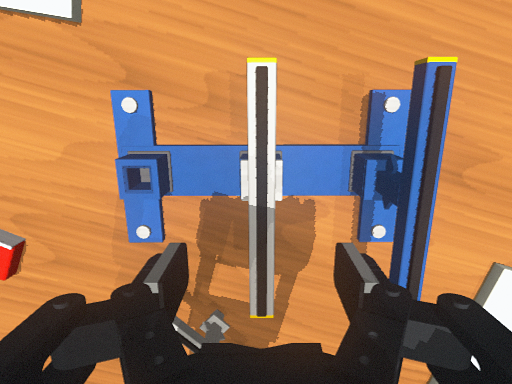

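View pics/sc8c.png

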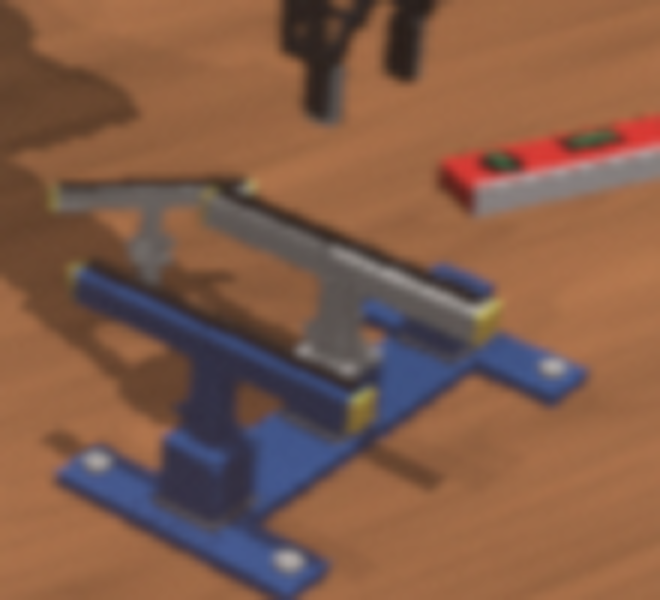

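```bash
python3 -m handwheel '[{"hand":0.95,"x":0,"y":0,"z":0,"twist":0.8},{"hand":0.95,"x":0,"y":0,"z":0,"twist":0.8},{"hand":0.95,"x":0,"y":0,"z":0,"twist":0.8},{"hand":0.95,"x":-0.37,"y":0.98,"z":0,"twist":0},{"hand":0.95,"x":-0.37,"y":0.98,"z":0,"twist":0},{"hand":0.95,"x":-0.37,"y":0.98,"z":0,"twist":0},{"hand":0.95,"x":-0.37,"y":0.98,"z":0,"twist":0},{"hand":0.95,"x":-0.37,"y":0.98,"z":0,"twist":0},{"hand":0.95,"x":-0.37,"y":0.98,"z":0,"twist":0},{"hand":0.95,"x":-0.37,"y":0.98,"z":0,"twist":0}]'
python3 -m handwheel '[{"hand":0.95,"x":-0.37,"y":0.98,"z":0,"twist":0},{"hand":0.95,"x":-0.37,"y":0.98,"z":0,"twist":0},{"hand":0.95,"x":-0.37,"y":0.98,"z":0,"twist":0},{"hand":0.95,"x":-0.37,"y":0.98,"z":0,"twist":0},{"hand":0.95,"x":-0.37,"y":0.98,"z":0,"twist":0},{"hand":0.95,"x":-0.37,"y":0.98,"z":0.3,"twist":0},{"hand":0.95,"x":-0.37,"y":0.98,"z":0.5,"twist":0},{"hand":0.95,"x":-0.37,"y":0.98,"z":0.7,"twist":0},{"hand":0.95,"x":-0.37,"y":0.98,"z":1,"twist":0},{"hand":0.95,"x":0,"y":0,"z":0,"twist":0}]'
python3 -c "
from h import *
snap('wrist','w9')"
```

```text
time_s: 9.83
eef_pos: [0.5327, 0.0047, 0.3855]
orientation: [-0.0, 1.0, -0.008, -0.0]
force: [0.5, 0.4, 0.0]
gripper_width: 0.0812
time_s: 10.67
eef_pos: [0.4627, -0.172, 0.3326]
orientation: [-0.001, 1.0, -0.009, -0.003]
force: [0.4, 0.4, -1.0]
gripper_width: 0.0813
w9 10.7167 [ 0.46341842 -0.17086551  0.33421205] [-0.00105941  0.99995839 -0.00891386 -0.00162196] [0.64654524 1.30298199 0.4676827 ] 0.0806628267211251
```

View pics/w9.png

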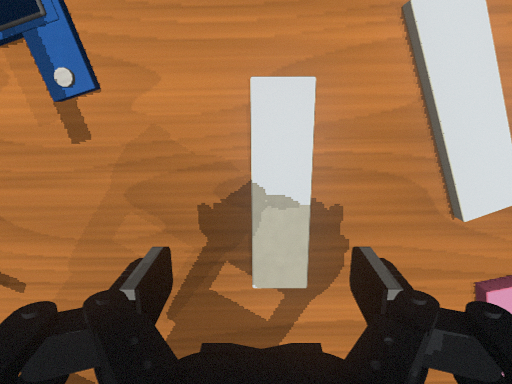

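```bash
python3 - <<'E'
from h import *
np.set_printoptions(precision=4,suppress=True)
C=cam("w9"); m=1e-3
R=np.array([[-100,27.5,20],[-100,-27.5,20],[100,-27.5,20],[100,27.5,20]])*m
p,e=fit([(C,R,[(253,289),(308,288),(316,77),(251,77)])],[.455,-.19,-.01]);print(p);print(e)
t=np.array([.46342,-.17087]);y=2*np.arctan2(-.00891,1);d=p[:2]-t
print(y,(np.cos(y)*d[0]+np.sin(y)*d[1])/.02,(np.sin(y)*d[0]-np.cos(y)*d[1])/.02,"twist",-(p[2]-y)/.12)
E
```

```text
[ 0.4529 -0.1902 -0.0129]
[[ 0.0044  0.5071]
 [-0.0083  1.3145]
 [ 0.8282 -0.6393]
 [-0.8243 -0.2874]]
-0.01781952845714673 -0.5072594943184261 0.9768444957473865 twist -0.04140241855866346
```

```bash
python3 -m handwheel '[{"hand":0.95,"x":-0.51,"y":0.98,"z":0.4,"twist":-0.04},{"hand":0.95,"x":0,"y":0,"z":1,"twist":0},{"hand":0.95,"x":0,"y":0,"z":1,"twist":0},{"hand":0.95,"x":0,"y":0,"z":1,"twist":0},{"hand":0.95,"x":0,"y":0,"z":1,"twist":0},{"hand":0.95,"x":0,"y":0,"z":1,"twist":0},{"hand":0.95,"x":0,"y":0,"z":1,"twist":0},{"hand":0.95,"x":0,"y":0,"z":0.8,"twist":0},{"hand":0.95,"x":0,"y":0,"z":0.5,"twist":0},{"hand":0.95,"x":0,"y":0,"z":0,"twist":0}]'
python3 -c "
from h import *
snap('wrist','w10')"
```

```text
time_s: 11.55
eef_pos: [0.4539, -0.1885, 0.1806]
orientation: [-0.001, 1.0, -0.005, -0.001]
force: [0.2, -0.2, 0.6]
gripper_width: 0.0814
w10 11.6 [ 0.45402251 -0.18871076  0.18165651] [-3.23697577e-04  9.99988231e-01 -4.82867062e-03 -3.40682951e-04] [-0.35935804 -0.12477682  0.31515064] 0.08131765481681616
```

View pics/w10.png

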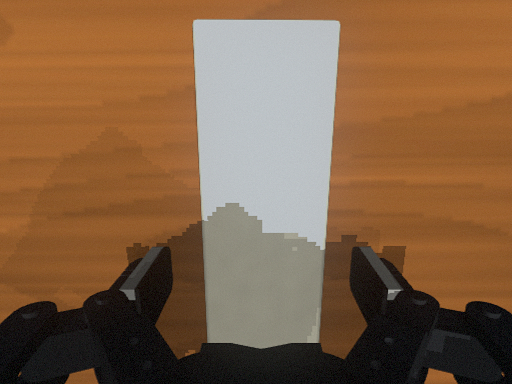

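```bash
python3 -m handwheel '[{"hand":0.95,"x":-0.05,"y":0.07,"z":0.33,"twist":0},{"hand":0.8,"x":0,"y":0,"z":0,"twist":0},{"hand":0.6,"x":0,"y":0,"z":0,"twist":0},{"hand":0.4,"x":0,"y":0,"z":0,"twist":0},{"hand":0.3,"x":0,"y":0,"z":0,"twist":0},{"hand":0.3,"x":0,"y":0,"z":0,"twist":0},{"hand":0.3,"x":0,"y":0,"z":0,"twist":0}]' 45
```

```text
time_s: 12.18
eef_pos: [0.4527, -0.1907, 0.1758]
orientation: [0.0, 1.0, -0.005, 0.0]
force: [-0.4, 0.4, 6.6]
gripper_width: 0.0537
```

```bash
python3 -m handwheel '[{"hand":0.3,"x":0,"y":0,"z":-0.4,"twist":0},{"hand":0.3,"x":0,"y":0,"z":-1,"twist":0},{"hand":0.3,"x":0,"y":0,"z":-1,"twist":0},{"hand":0.3,"x":0,"y":0,"z":-1,"twist":0},{"hand":0.3,"x":0,"y":0,"z":0,"twist":0}]' 45
python3 -c "
from h import *
snap('side','s11');snap('wrist','w11')
crop('s11','s11c',215,100,120,120,5)"
```

```text
time_s: 12.6
eef_pos: [0.453, -0.1909, 0.2466]
orientation: [0.002, 1.0, -0.005, 0.002]
force: [0.8, 0.2, -1.4]
gripper_width: 0.0539
s11 12.65 [ 0.45267893 -0.19071155  0.24473519] [ 0.00113387  0.99998486 -0.00516309  0.00152934] [ 0.17544411  0.88064289 -2.43613669] 0.05392794135014185
w11 12.7 [ 0.45239827 -0.19053837  0.24342891] [ 3.09354651e-04  9.99986451e-01 -5.18161298e-03  3.91392284e-04] [-0.43307217  0.22864407 -1.9706357 ] 0.053864994679342734
```

View pics/s11c.png

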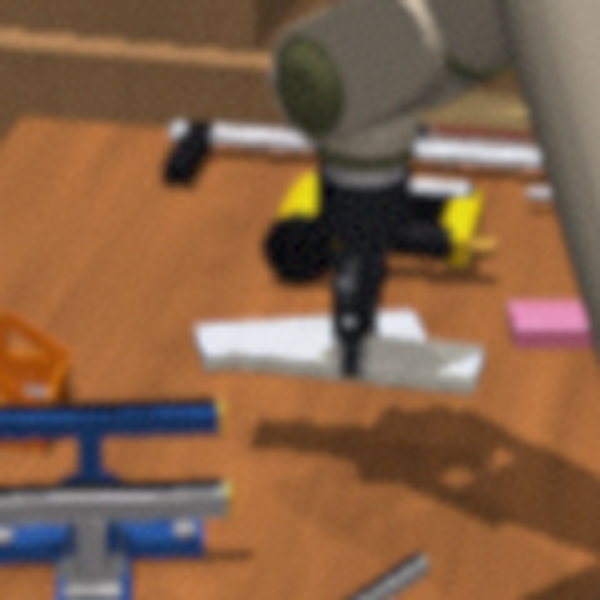

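View pics/w11.png

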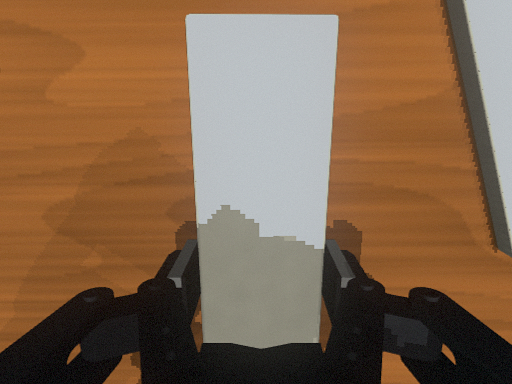

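```bash
python3 -m handwheel '[{"hand":0.3,"x":0,"y":0,"z":-0.9,"twist":-1},{"hand":0.3,"x":0,"y":0,"z":-0.9,"twist":-1},{"hand":0.3,"x":0,"y":0,"z":-0.9,"twist":-1},{"hand":0.3,"x":0,"y":0,"z":-0.9,"twist":-1},{"hand":0.3,"x":0,"y":0,"z":-0.9,"twist":-1},{"hand":0.3,"x":0,"y":0,"z":-0.9,"twist":-1},{"hand":0.3,"x":0,"y":0,"z":-0.9,"twist":-1},{"hand":0.3,"x":0,"y":0,"z":-0.9,"twist":-1},{"hand":0.3,"x":0,"y":0,"z":-0.4,"twist":-1},{"hand":0.3,"x":0,"y":0,"z":0,"twist":-1}]' 45
python3 -m handwheel '[{"hand":0.3,"x":0,"y":0,"z":0,"twist":-1},{"hand":0.3,"x":0,"y":0,"z":0,"twist":-1},{"hand":0.3,"x":0,"y":0,"z":0,"twist":-1},{"hand":0.3,"x":0,"y":0,"z":0,"twist":-1},{"hand":0.3,"x":0,"y":0,"z":0,"twist":-1},{"hand":0.3,"x":0,"y":0,"z":0,"twist":-0.45},{"hand":0.3,"x":0,"y":0,"z":0,"twist":0}]' 45
python3 - <<'E'
from workcell import r
import numpy as np
s=r.get_state();q=s["orientation"];y=2*np.arctan2(q[2],q[1]);t=s["eef_pos"];d=np.array([.5581,.0715])-t[:2]
print(t,y,"tw",-(1.846-y)/.12,(np.cos(y)*d[0]+np.sin(y)*d[1])/.02,(np.sin(y)*d[0]-np.cos(y)*d[1])/.02,s["joint_positions"][5])
E
```

```text
time_s: 13.53
eef_pos: [0.4527, -0.1908, 0.3956]
orientation: [0.0, 0.827, 0.563, 0.0]
force: [-0.2, 0.1, -2.1]
gripper_width: 0.0543
time_s: 14.12
eef_pos: [0.4526, -0.1907, 0.3936]
orientation: [-0.001, 0.604, 0.797, -0.0]
force: [-0.6, 0.3, -2.0]
gripper_width: 0.0541
[ 0.45261083 -0.19073938  0.39363941] 1.8454156090992009 tw -0.004869924173326694 11.190313695123473 8.632526819913428 -0.9150223716322563
```

```bash
python3 -m handwheel '[{"hand":0.3,"x":0.5,"y":0.4,"z":0,"twist":0},{"hand":0.3,"x":0.95,"y":0.73,"z":0,"twist":0},{"hand":0.3,"x":0.95,"y":0.73,"z":0,"twist":0},{"hand":0.3,"x":0.95,"y":0.73,"z":0,"twist":0},{"hand":0.3,"x":0.95,"y":0.73,"z":0,"twist":0},{"hand":0.3,"x":0.95,"y":0.73,"z":0,"twist":0},{"hand":0.3,"x":0.95,"y":0.73,"z":0,"twist":0},{"hand":0.3,"x":0.95,"y":0.73,"z":0,"twist":0},{"hand":0.3,"x":0.95,"y":0.73,"z":0,"twist":0},{"hand":0.3,"x":0.95,"y":0.73,"z":0,"twist":0}]' 45
python3 -m handwheel '[{"hand":0.3,"x":0.95,"y":0.73,"z":0,"twist":0},{"hand":0.3,"x":0.8,"y":0.62,"z":0,"twist":0},{"hand":0.3,"x":0.4,"y":0.3,"z":0,"twist":0},{"hand":0.3,"x":0,"y":0,"z":0,"twist":0},{"hand":0.3,"x":0,"y":0,"z":0,"twist":0}]' 45
python3 - <<'E'
from workcell import r
import numpy as np
from h import snap
s=r.get_state();q=s["orientation"];y=2*np.arctan2(q[2],q[1]);t=s["eef_pos"];d=np.array([.5581,.0715])-t[:2]
print(t,y,"tw",-(1.846-y)/.12,(np.cos(y)*d[0]+np.sin(y)*d[1])/.02,(np.sin(y)*d[0]-np.cos(y)*d[1])/.02,s["joint_positions"][5])
snap("wrist","w12")
E
```

```text
time_s: 14.95
eef_pos: [0.5384, 0.0223, 0.394]
orientation: [-0.001, 0.605, 0.796, -0.0]
force: [-0.2, -0.4, -2.1]
gripper_width: 0.0537
time_s: 15.37
eef_pos: [0.5582, 0.0713, 0.3944]
orientation: [-0.001, 0.605, 0.797, -0.001]
force: [0.2, -0.9, -1.1]
gripper_width: 0.0539
[0.55818538 0.07125165 0.39440293] 1.8432723061462193 tw -0.022730782114839997 0.013108062942742074 -0.000769610590056321 -0.35575761494415015
w12 15.4167 [0.55808851 0.07073938 0.39463886] [-3.48437505e-04  6.04828459e-01  7.96355573e-01 -4.64772627e-04] [-1.02175561  0.22248557 -3.16295716] 0.053521109128972684
```

View pics/w12.png

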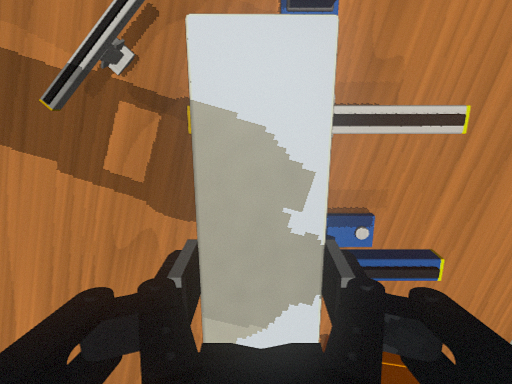

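```bash
python3 -m handwheel '[{"hand":0.3,"x":0.02,"y":0,"z":0.8,"twist":-0.02},{"hand":0.3,"x":0,"y":0,"z":0.9,"twist":0},{"hand":0.3,"x":0,"y":0,"z":0.8,"twist":0},{"hand":0.3,"x":0,"y":0,"z":0.6,"twist":0},{"hand":0.3,"x":0,"y":0,"z":0.5,"twist":0},{"hand":0.3,"x":0,"y":0,"z":0.3,"twist":0},{"hand":0.3,"x":0,"y":0,"z":0,"twist":0},{"hand":0.3,"x":0,"y":0,"z":0,"twist":0}]' 45
python3 -c "
from h import *
snap('side','s13');snap('scene','sc13')
crop('s13','s13c',205,140,100,100,6)
crop('sc13','sc13c',255,130,110,100,6)"
```

```text
time_s: 16.08
eef_pos: [0.5582, 0.0715, 0.3175]
orientation: [0.0, 0.604, 0.797, 0.0]
force: [0.4, -1.1, -2.4]
gripper_width: 0.0539
s13 16.1333 [0.55824394 0.07162313 0.31780694] [4.93840512e-04 6.03598202e-01 7.97288449e-01 3.09093499e-04] [-0.31406483 -0.31008866 -1.4020856 ] 0.05407168462728713
sc13 16.1833 [0.55824286 0.07172529 0.31794506] [6.68133192e-04 6.03525735e-01 7.97343133e-01 4.09851213e-04] [ 0.04610206  0.30474372 -2.05681234] 0.053793373428318504
```

View pics/s13c.png

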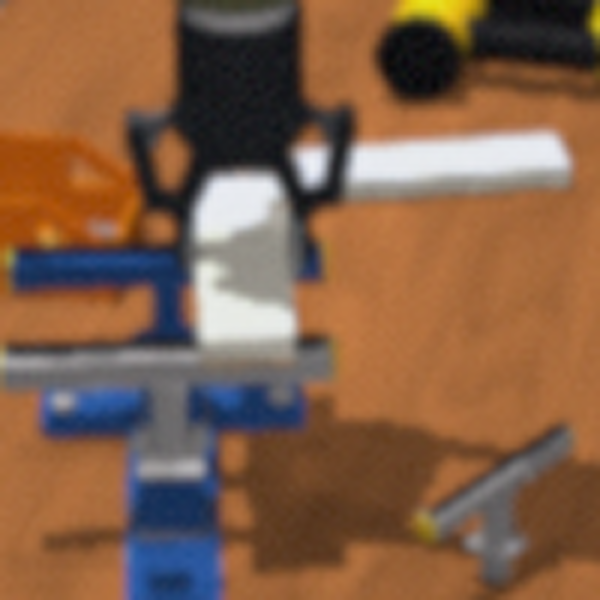

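View pics/sc13c.png

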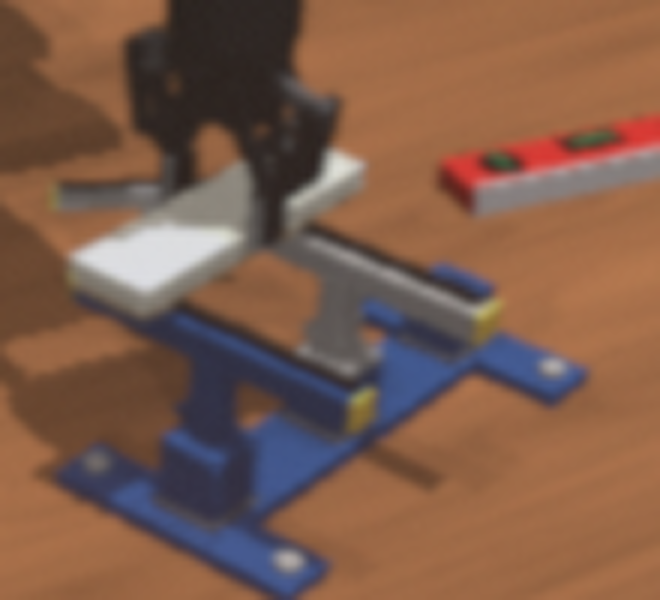

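```bash
python3 -m handwheel '[{"hand":0.3,"x":0,"y":0,"z":0.1,"twist":0},{"hand":0.3,"x":0,"y":0,"z":0.1,"twist":0},{"hand":0.3,"x":0,"y":0,"z":0.06,"twist":0},{"hand":0.3,"x":0,"y":0,"z":0,"twist":0},{"hand":0.3,"x":0,"y":0,"z":0,"twist":0}]' 45
python3 -c "
from workcell import r
s=r.get_state();print(s['force'],s['wrist_torque'],s['eef_pos'])"
```

```text
time_s: 16.6
eef_pos: [0.5581, 0.0719, 0.3119]
orientation: [0.0, 0.603, 0.797, -0.0]
force: [0.7, -0.8, -1.7]
gripper_width: 0.0539
[ 0.66062717 -0.8199941  -1.695734  ] [ 0.01704651 -0.04721625 -0.01768653] [0.55812087 0.07192265 0.31193497]
```

```bash
python3 -m handwheel '[{"hand":0.3,"x":0,"y":0,"z":0.05,"twist":0},{"hand":0.3,"x":0,"y":0,"z":0,"twist":0},{"hand":0.3,"x":0,"y":0,"z":0,"twist":0}]' 45
python3 -c "
from workcell import r
s=r.get_state();print(s['force'],s['wrist_torque'],s['eef_pos'])"
```

```text
time_s: 16.85
eef_pos: [0.558, 0.0719, 0.3119]
orientation: [0.0, 0.603, 0.797, 0.0]
force: [-2.7, -0.4, 6.3]
gripper_width: 0.0538
[-2.70901527 -0.37199807  6.33154811] [0.03675023 0.51812418 0.02144131] [0.55801217 0.07194443 0.31185091]
```

```bash
python3 -m handwheel '[{"hand":0.7,"x":0,"y":0,"z":0,"twist":0},{"hand":0.75,"x":0,"y":0,"z":0,"twist":0},{"hand":0.78,"x":0,"y":0,"z":0,"twist":0},{"hand":0.8,"x":0,"y":0,"z":0,"twist":0},{"hand":0.82,"x":0,"y":0,"z":-0.4,"twist":0},{"hand":0.82,"x":0,"y":0,"z":-1,"twist":0},{"hand":0.82,"x":0,"y":0,"z":-1,"twist":0},{"hand":0.9,"x":0,"y":0,"z":-1,"twist":0},{"hand":0.95,"x":0,"y":0,"z":-1,"twist":0}]' 45
python3 -c "
from h import *
snap('wrist','w14');snap('scene','sc14')
crop('sc14','sc14c',255,130,110,100,6)"
```

```text
time_s: 17.6
eef_pos: [0.558, 0.0719, 0.4005]
orientation: [0.0, 0.603, 0.797, 0.0]
force: [0.3, 0.5, -0.1]
gripper_width: 0.0813
w14 17.65 [0.55816294 0.07193445 0.40463315] [0.00310646 0.60339904 0.79743093 0.00196582] [ 0.47369684 -0.40922195  3.6680505 ] 0.08128143703140188
sc14 17.7 [0.55814389 0.07195765 0.40271454] [0.00283625 0.60337959 0.79744701 0.00181696] [ 0.65058844  0.53982175 -0.21560235] 0.08138913801447041
```

View pics/w14.png

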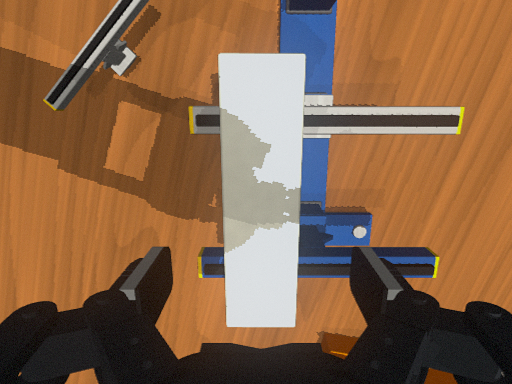

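View pics/sc14c.png

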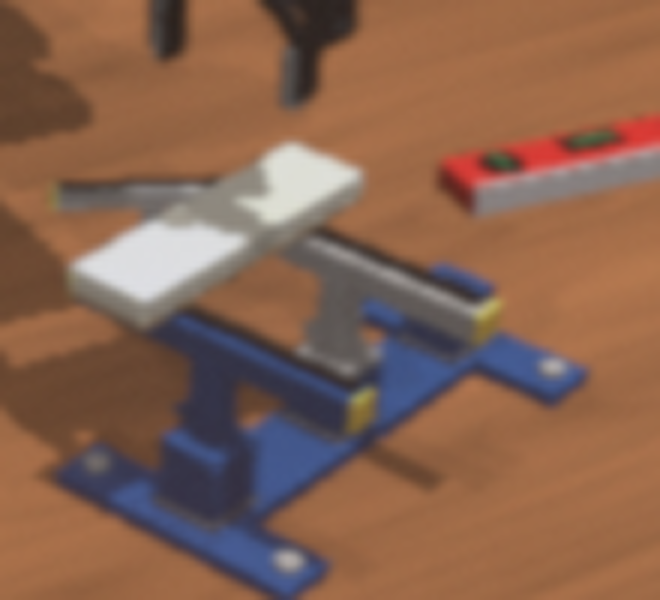

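```bash
python3 -m handwheel '[{"hand":0.95,"x":-1,"y":-0.37,"z":0,"twist":0},{"hand":0.95,"x":-1,"y":-0.37,"z":0,"twist":0},{"hand":0.95,"x":-1,"y":-0.37,"z":0,"twist":0},{"hand":0.95,"x":-1,"y":-0.37,"z":0,"twist":0},{"hand":0.95,"x":-1,"y":-0.37,"z":0,"twist":0},{"hand":0.95,"x":-1,"y":-0.37,"z":0,"twist":0},{"hand":0.95,"x":-1,"y":-0.37,"z":0,"twist":0},{"hand":0.95,"x":-1,"y":-0.37,"z":0,"twist":0},{"hand":0.95,"x":-1,"y":-0.37,"z":0,"twist":0},{"hand":0.95,"x":-1,"y":-0.37,"z":0,"twist":0}]'
python3 -m handwheel '[{"hand":0.95,"x":-1,"y":-0.37,"z":0,"twist":0},{"hand":0.95,"x":-1,"y":-0.37,"z":0,"twist":0},{"hand":0.95,"x":-1,"y":-0.37,"z":0,"twist":0},{"hand":0.95,"x":-1,"y":-0.37,"z":0,"twist":0},{"hand":0.95,"x":-1,"y":-0.37,"z":0,"twist":0},{"hand":0.95,"x":-1,"y":-0.37,"z":0,"twist":0},{"hand":0.95,"x":-1,"y":-0.37,"z":0,"twist":0},{"hand":0.95,"x":-1,"y":-0.37,"z":0,"twist":0},{"hand":0.95,"x":-1,"y":-0.37,"z":0,"twist":0},{"hand":0.95,"x":-0.9,"y":-0.37,"z":0,"twist":0}]'
python3 -m handwheel '[{"hand":0.95,"x":0,"y":0,"z":0.3,"twist":1},{"hand":0.95,"x":0,"y":0,"z":0.3,"twist":1},{"hand":0.95,"x":0,"y":0,"z":0.3,"twist":1},{"hand":0.95,"x":0,"y":0,"z":0.3,"twist":1},{"hand":0.95,"x":0,"y":0,"z":0.3,"twist":1},{"hand":0.95,"x":0,"y":0,"z":0.3,"twist":1},{"hand":0.95,"x":0,"y":0,"z":0.3,"twist":1},{"hand":0.95,"x":0,"y":0,"z":0.3,"twist":1},{"hand":0.95,"x":0,"y":0,"z":0.3,"twist":1},{"hand":0.95,"x":0,"y":0,"z":0.3,"twist":1}]'
python3 -m handwheel '[{"hand":0.95,"x":0,"y":0,"z":0,"twist":1},{"hand":0.95,"x":0,"y":0,"z":0,"twist":1},{"hand":0.95,"x":0,"y":0,"z":0,"twist":0.38},{"hand":0.95,"x":0,"y":0,"z":0,"twist":0},{"hand":0.95,"x":0,"y":0,"z":0,"twist":0}]'
python3 -c "
from h import *
snap('wrist','w15')"
```

```text
time_s: 18.53
eef_pos: [0.541, -0.1417, 0.3986]
orientation: [-0.0, 0.603, 0.797, -0.0]
force: [0.2, -1.2, -0.4]
gripper_width: 0.0811
time_s: 19.37
eef_pos: [0.5236, -0.3526, 0.3984]
orientation: [-0.0, 0.604, 0.797, 0.0]
force: [-0.1, 0.1, -0.1]
gripper_width: 0.0809
time_s: 20.2
eef_pos: [0.5238, -0.3513, 0.3382]
orientation: [-0.0, 0.949, 0.315, -0.0]
force: [-0.3, 0.3, -0.1]
gripper_width: 0.0814
time_s: 20.62
eef_pos: [0.5238, -0.3513, 0.3386]
orientation: [-0.0, 0.984, 0.18, -0.0]
force: [-0.1, 0.3, 0.2]
gripper_width: 0.081
w15 20.6667 [ 0.52383198 -0.3513376   0.3386824 ] [-2.08813819e-04  9.83644161e-01  1.80122465e-01 -1.33205373e-04] [-0.67408442 -0.04610699 -0.65251398] 0.08113313597115691
```

View pics/w15.png

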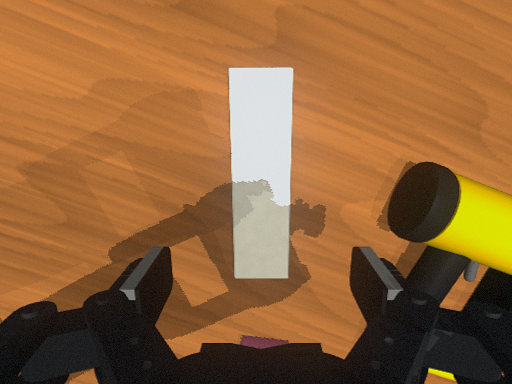

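```bash
python3 - <<'E'
from h import *
np.set_printoptions(precision=4,suppress=True)
C=cam("w15"); m=1e-3
R=np.array([[-100,27.5,20],[-100,-27.5,20],[100,-27.5,20],[100,27.5,20]])*m
p,e=fit([(C,R,[(235,278),(289,278),(293,68),(229,68)])],[.524,-.3515,.361]);print(p);print(e)
t=np.array([.52383,-.35134]);y=2*np.arctan2(.18012,.98364);d=p[:2]-t
print(y,(np.cos(y)*d[0]+np.sin(y)*d[1])/.02,(np.sin(y)*d[0]-np.cos(y)*d[1])/.02,"twist",-(p[2]-y)/.12)
E
```

```text
[ 0.5238 -0.3518  0.3677]
[[-0.233   1.6955]
 [ 0.2     1.4451]
 [ 0.8425 -0.8711]
 [-0.7875 -0.5185]]
0.36221856327024804 -0.007484097609115242 0.021382907443482656 twist -0.045290955439326416
```

```bash
python3 -m handwheel '[{"hand":0.95,"x":-0.01,"y":0.02,"z":0.6,"twist":-0.04},{"hand":0.95,"x":0,"y":0,"z":1,"twist":0},{"hand":0.95,"x":0,"y":0,"z":1,"twist":0},{"hand":0.95,"x":0,"y":0,"z":1,"twist":0},{"hand":0.95,"x":0,"y":0,"z":1,"twist":0},{"hand":0.95,"x":0,"y":0,"z":1,"twist":0},{"hand":0.95,"x":0,"y":0,"z":1,"twist":0},{"hand":0.95,"x":0,"y":0,"z":0.8,"twist":0},{"hand":0.95,"x":0,"y":0,"z":0.5,"twist":0},{"hand":0.95,"x":0,"y":0,"z":0,"twist":0}]'
python3 -m handwheel '[{"hand":0.95,"x":0,"y":0,"z":0,"twist":0}]'
```

```text
time_s: 21.5
eef_pos: [0.5235, -0.3515, 0.1788]
orientation: [-0.002, 0.983, 0.182, -0.001]
force: [-0.4, -0.1, -0.7]
gripper_width: 0.0812
time_s: 21.58
eef_pos: [0.5239, -0.3519, 0.1811]
orientation: [-0.0, 0.983, 0.182, -0.0]
force: [-0.8, -0.8, 0.2]
gripper_width: 0.0809
```

```bash
python3 -m handwheel '[{"hand":0.95,"x":0,"y":0,"z":0.27,"twist":0},{"hand":0.8,"x":0,"y":0,"z":0,"twist":0},{"hand":0.6,"x":0,"y":0,"z":0,"twist":0},{"hand":0.4,"x":0,"y":0,"z":0,"twist":0},{"hand":0.3,"x":0,"y":0,"z":0,"twist":0},{"hand":0.3,"x":0,"y":0,"z":0,"twist":0},{"hand":0.3,"x":0,"y":0,"z":0,"twist":0}]' 45
```

```text
time_s: 22.17
eef_pos: [0.5239, -0.3519, 0.1763]
orientation: [0.001, 0.983, 0.182, 0.0]
force: [-0.5, -0.3, 5.5]
gripper_width: 0.054
```

```bash
python3 -m handwheel '[{"hand":0.3,"x":0,"y":0,"z":-0.4,"twist":0},{"hand":0.3,"x":0,"y":0,"z":-1,"twist":0},{"hand":0.3,"x":0,"y":0,"z":-1,"twist":0},{"hand":0.3,"x":0,"y":0,"z":-1,"twist":0},{"hand":0.3,"x":0,"y":0,"z":-1,"twist":0},{"hand":0.3,"x":0,"y":0,"z":-1,"twist":0},{"hand":0.3,"x":0,"y":0,"z":-1,"twist":0},{"hand":0.3,"x":0,"y":0,"z":-1,"twist":0},{"hand":0.3,"x":0,"y":0,"z":-1,"twist":0},{"hand":0.3,"x":0,"y":0,"z":-1,"twist":0}]' 45
python3 -c "
from h import *
snap('wrist','w16')"
```

```text
time_s: 23.0
eef_pos: [0.5236, -0.3516, 0.3646]
orientation: [-0.0, 0.983, 0.182, -0.0]
force: [0.4, -1.0, -2.2]
gripper_width: 0.0536
w16 23.05 [ 0.52377992 -0.35169581  0.36902423] [0.00264136 0.98335866 0.18164627 0.00184371] [ 0.87554353 -0.07583699  3.10133454] 0.05360228900960649
```

View pics/w16.png

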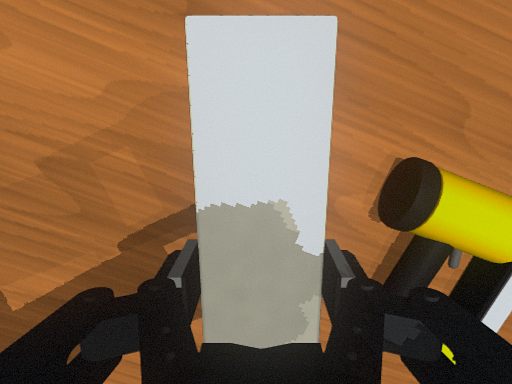

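```bash
python3 -m handwheel '[{"hand":0.3,"x":0,"y":0,"z":-0.3,"twist":-1},{"hand":0.3,"x":0,"y":0,"z":-0.3,"twist":-1},{"hand":0.3,"x":0,"y":0,"z":-0.3,"twist":-1},{"hand":0.3,"x":0,"y":0,"z":-0.3,"twist":-1},{"hand":0.3,"x":0,"y":0,"z":-0.3,"twist":-1},{"hand":0.3,"x":0,"y":0,"z":0,"twist":-1},{"hand":0.3,"x":0,"y":0,"z":0,"twist":-1},{"hand":0.3,"x":0,"y":0,"z":0,"twist":-1},{"hand":0.3,"x":0,"y":0,"z":0,"twist":-1},{"hand":0.3,"x":0,"y":0,"z":0,"twist":-1}]' 45
python3 -m handwheel '[{"hand":0.3,"x":0,"y":0,"z":0,"twist":-1},{"hand":0.3,"x":0,"y":0,"z":0,"twist":-1},{"hand":0.3,"x":0,"y":0,"z":0,"twist":-0.33},{"hand":0.3,"x":0,"y":0,"z":0,"twist":0}]' 45
cat > d.py <<'E'
from workcell import r
import numpy as np
s=r.get_state();q=s["orientation"];y=2*np.arctan2(q[2],q[1]);t=s["eef_pos"];d=np.array([.6485,.0971])-t[:2]
print(t,y,"tw",-(1.846-y)/.12,"xy",(np.cos(y)*d[0]+np.sin(y)*d[1])/.02,(np.sin(y)*d[0]-np.cos(y)*d[1])/.02,s["joint_positions"][5])
E
python3 d.py
```

```text
time_s: 23.88
eef_pos: [0.5237, -0.3517, 0.3929]
orientation: [-0.001, 0.707, 0.707, -0.0]
force: [-0.1, 0.3, -0.8]
gripper_width: 0.054
time_s: 24.22
eef_pos: [0.5237, -0.3517, 0.3929]
orientation: [-0.001, 0.603, 0.797, 0.0]
force: [0.1, -0.4, -1.3]
gripper_width: 0.0539
[ 0.52372231 -0.35171318  0.39293619] 1.846189824942225 tw 0.0015818745185414151 xy 19.898543405413417 12.105982845444197 -1.0541272298233373
```

```bash
python3 -m handwheel '[{"hand":0.3,"x":0.5,"y":0.3,"z":0,"twist":0},{"hand":0.3,"x":0.97,"y":0.59,"z":0,"twist":0},{"hand":0.3,"x":0.97,"y":0.59,"z":0,"twist":0},{"hand":0.3,"x":0.97,"y":0.59,"z":0,"twist":0},{"hand":0.3,"x":0.97,"y":0.59,"z":0,"twist":0},{"hand":0.3,"x":0.97,"y":0.59,"z":0,"twist":0},{"hand":0.3,"x":0.97,"y":0.59,"z":0,"twist":0},{"hand":0.3,"x":0.97,"y":0.59,"z":0,"twist":0},{"hand":0.3,"x":0.97,"y":0.59,"z":0,"twist":0},{"hand":0.3,"x":0.97,"y":0.59,"z":0,"twist":0}]' 45
python3 -m handwheel '[{"hand":0.3,"x":0.97,"y":0.59,"z":0,"twist":0},{"hand":0.3,"x":0.97,"y":0.59,"z":0,"twist":0},{"hand":0.3,"x":0.97,"y":0.59,"z":0,"twist":0},{"hand":0.3,"x":0.97,"y":0.59,"z":0,"twist":0},{"hand":0.3,"x":0.97,"y":0.59,"z":0,"twist":0},{"hand":0.3,"x":0.97,"y":0.59,"z":0,"twist":0},{"hand":0.3,"x":0.97,"y":0.59,"z":0,"twist":0},{"hand":0.3,"x":0.97,"y":0.59,"z":0,"twist":0},{"hand":0.3,"x":0.97,"y":0.59,"z":0,"twist":0},{"hand":0.3,"x":0.97,"y":0.59,"z":0,"twist":0}]' 45
python3 -m handwheel '[{"hand":0.3,"x":0.7,"y":0.43,"z":0,"twist":0},{"hand":0.3,"x":0.27,"y":0.17,"z":0,"twist":0},{"hand":0.3,"x":0,"y":0,"z":0,"twist":0},{"hand":0.3,"x":0,"y":0,"z":0,"twist":0}]' 45
python3 d.py;python3 -c "
from h import *
snap('wrist','w17')"
```

```text
time_s: 25.05
eef_pos: [0.5819, -0.1417, 0.3934]
orientation: [-0.0, 0.604, 0.797, 0.0]
force: [0.7, -0.6, -0.6]
gripper_width: 0.0536
time_s: 25.88
eef_pos: [0.6427, 0.077, 0.3934]
orientation: [-0.0, 0.604, 0.797, -0.0]
force: [-0.1, -0.4, -1.0]
gripper_width: 0.0536
time_s: 26.22
eef_pos: [0.649, 0.0968, 0.3934]
orientation: [-0.0, 0.604, 0.797, -0.0]
force: [0.0, -0.3, -1.3]
gripper_width: 0.0537
[0.64901932 0.09684529 0.39336044] 1.8444488145143174 tw -0.01292654571402226 xy 0.01927895756679601 -0.021558270098863404 -0.3055194459302815
w17 26.2667 [0.6490473  0.09629574 0.39346221] [-4.91190761e-05  6.04313327e-01  7.96746730e-01 -2.23195670e-04] [ 0.40626078  0.72787879 -1.20262551] 0.05393520691315328
```

View pics/w17.png

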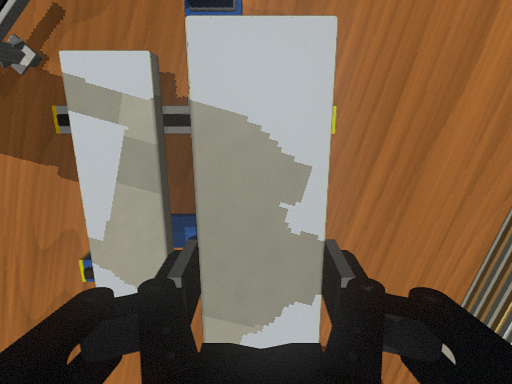

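```bash
python3 -m handwheel '[{"hand":0.3,"x":0.02,"y":-0.02,"z":0.8,"twist":-0.01},{"hand":0.3,"x":0,"y":0,"z":0.9,"twist":0},{"hand":0.3,"x":0,"y":0,"z":0.8,"twist":0},{"hand":0.3,"x":0,"y":0,"z":0.6,"twist":0},{"hand":0.3,"x":0,"y":0,"z":0.4,"twist":0},{"hand":0.3,"x":0,"y":0,"z":0.3,"twist":0},{"hand":0.3,"x":0,"y":0,"z":0,"twist":0},{"hand":0.3,"x":0,"y":0,"z":0,"twist":0}]' 45
python3 d.py; python3 -c "
from h import *
snap('wrist','w18');snap('side','s18')
crop('s18','s18c',195,140,100,100,6)"
```

```text
time_s: 26.93
eef_pos: [0.6489, 0.0968, 0.318]
orientation: [0.0, 0.604, 0.797, 0.0]
force: [0.1, 0.2, -1.6]
gripper_width: 0.0541
[0.64885421 0.09680266 0.31797127] 1.8454277362451903 tw -0.004768864623414896 xy 0.019113076393008053 -0.013015163488209629 -0.30660250897117103
w18 26.9833 [0.64888041 0.09693578 0.31836902] [5.65310742e-04 6.03573444e-01 7.97307110e-01 3.87175216e-04] [ 0.71559261 -0.50729706  0.01799701] 0.053879275645956376
s18 27.0333 [0.648868   0.09703685 0.31846392] [6.58361419e-04 6.03511507e-01 7.97353875e-01 4.74927907e-04] [-0.12680873  0.07227347 -1.38632384] 0.05358350930975675
```

View pics/s18c.png

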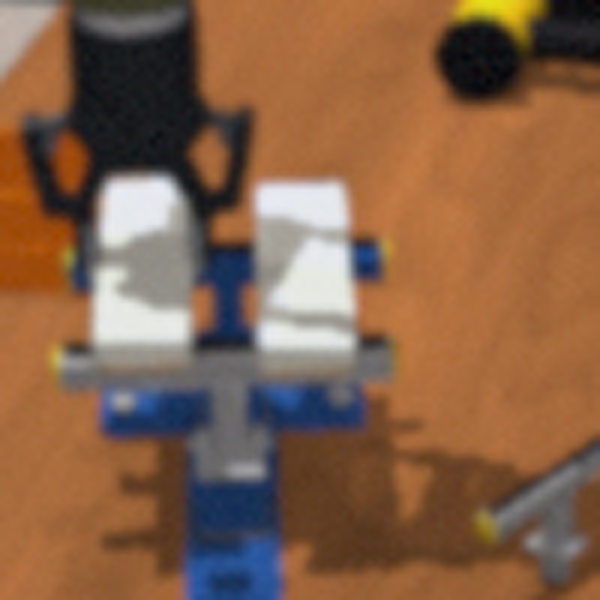

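View pics/w18.png

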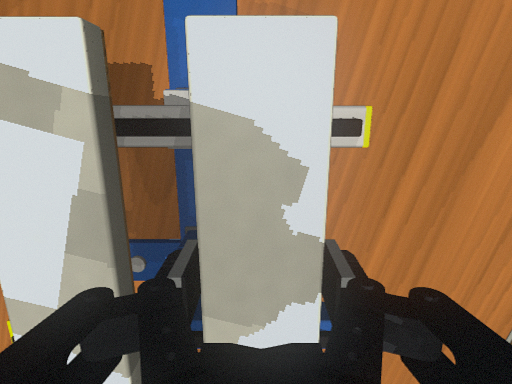

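```bash
python3 -m handwheel '[{"hand":0.3,"x":0.02,"y":0,"z":0.1,"twist":0},{"hand":0.3,"x":0,"y":0,"z":0.1,"twist":0},{"hand":0.3,"x":0,"y":0,"z":0.07,"twist":0},{"hand":0.3,"x":0,"y":0,"z":0.05,"twist":0},{"hand":0.3,"x":0,"y":0,"z":0,"twist":0},{"hand":0.3,"x":0,"y":0,"z":0,"twist":0}]' 45
python3 d.py
```

```text
time_s: 27.53
eef_pos: [0.6485, 0.0977, 0.3123]
orientation: [0.0, 0.603, 0.797, 0.0]
force: [-1.7, 0.7, 5.6]
gripper_width: 0.0538
[0.64853385 0.09766949 0.31228228] 1.8461593853200777 tw 0.0013282110006470247 xy -0.02694141354701769 -0.009370576195866795 -0.30599324924764737
```

Contact felt; releasing with limited opening, then rising.

```bash
python3 -m handwheel '[{"hand":0.7,"x":0,"y":0,"z":0,"twist":0},{"hand":0.75,"x":0,"y":0,"z":0,"twist":0},{"hand":0.78,"x":0,"y":0,"z":0,"twist":0},{"hand":0.8,"x":0,"y":0,"z":0,"twist":0},{"hand":0.8,"x":0,"y":0,"z":-0.4,"twist":0},{"hand":0.8,"x":0,"y":0,"z":-1,"twist":0},{"hand":0.8,"x":0,"y":0,"z":-1,"twist":0},{"hand":0.8,"x":0,"y":0,"z":-1,"twist":0},{"hand":0.8,"x":0,"y":0,"z":-1,"twist":0},{"hand":0.8,"x":0,"y":0,"z":-1,"twist":0}]' 45
python3 -m handwheel '[{"hand":0.8,"x":0,"y":-1,"z":-1,"twist":0},{"hand":0.8,"x":0,"y":-1,"z":-0.5,"twist":0},{"hand":0.8,"x":0,"y":-0.5,"z":0,"twist":0},{"hand":0.8,"x":0,"y":0,"z":0,"twist":0},{"hand":0.8,"x":0,"y":0,"z":0,"twist":0}]' 45
python3 -c "
from h import *
snap('wrist','w19');snap('side','s19');snap('scene','sc19')
crop('s19','s19c',195,140,100,100,6)
crop('sc19','sc19c',255,130,110,100,6)"
```

```text
time_s: 28.37
eef_pos: [0.6485, 0.0975, 0.4208]
orientation: [0.0, 0.603, 0.797, 0.0]
force: [-0.7, 0.8, -0.5]
gripper_width: 0.0684
time_s: 28.78
eef_pos: [0.6004, 0.084, 0.4497]
orientation: [0.0, 0.604, 0.797, 0.0]
force: [0.4, 0.3, 0.5]
gripper_width: 0.0683
w19 28.8333 [0.60087364 0.08399579 0.44913949] [-1.31347323e-05  6.03468126e-01  7.97387120e-01  4.75963341e-05] [ 0.42826029  0.33027162 -0.58095455] 0.06851785150781767
s19 28.8833 [0.60110366 0.08404939 0.44872882] [-2.65367984e-04  6.03428250e-01  7.97417246e-01 -1.16786109e-04] [ 0.44973261 -0.68343907 -0.17621506] 0.06846892033685878
sc19 28.9333 [0.60119556 0.08406247 0.44850913] [-4.04866753e-04  6.03397550e-01  7.97440393e-01 -2.29676110e-04] [-0.16217503 -0.06702442  0.06785741] 0.06814655339542111
```

View pics/w19.png

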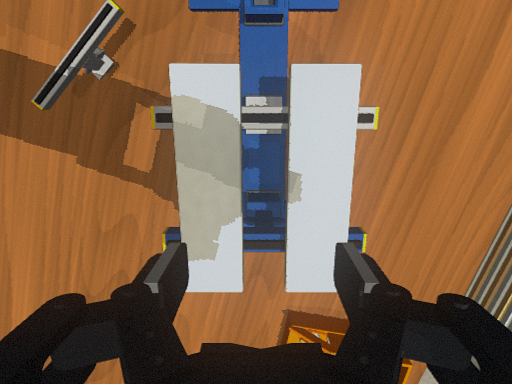

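View pics/s19c.png

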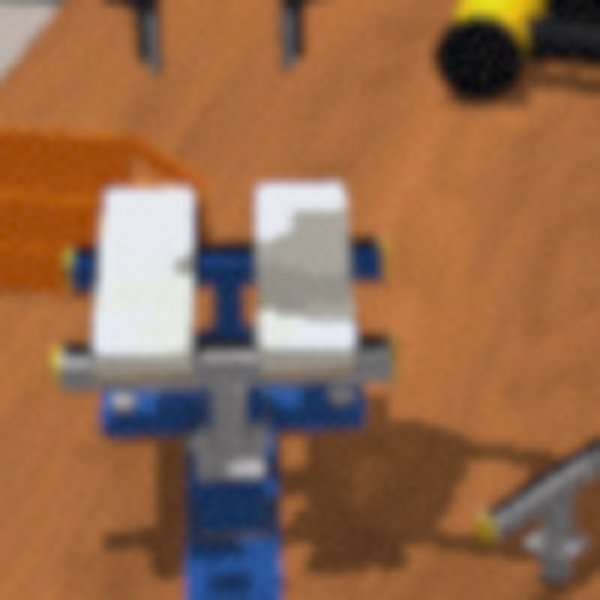

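View pics/sc19c.png

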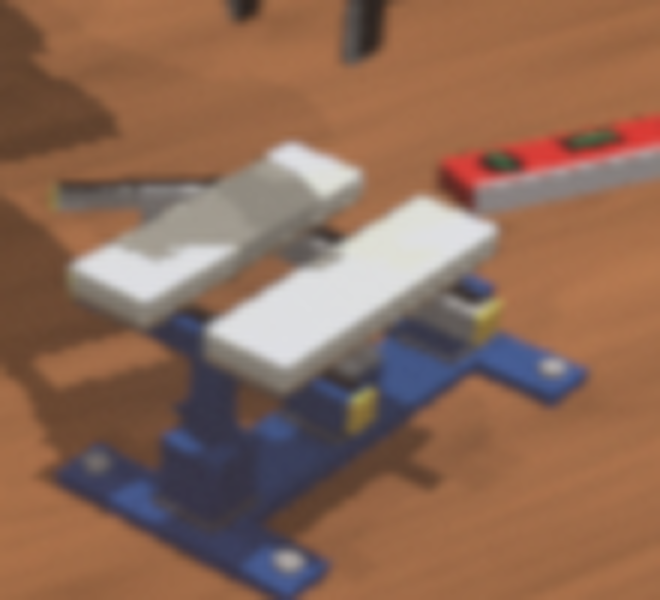

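```bash
python3 - <<'E'
from h import *
np.set_printoptions(precision=4,suppress=True)
C=cam("w19"); m=1e-3; st=[.587,.142,.275]
R=np.array([[100,27.5,156],[100,-27.5,156],[-100,-27.5,156],[-100,27.5,156]])*m
c,s=np.cos(st[2]),np.sin(st[2])
for px,p0 in [([(170,64),(240,64),(243,292),(189,293)],[.558,.0715,1.846]),([(292,65),(361,65),(350,292),(286,292)],[.6485,.097,1.846])]:
    p,e=fit([(C,R,px)],p0);d=p[:2]-st[:2];print(p,"stand:",c*d[0]+s*d[1],-s*d[0]+c*d[1],p[2]-st[2]-np.pi/2,np.abs(e).max())
E
python3 -c "
from workcell import workorder; print(workorder.sign_off())"
```

```text
[0.5601 0.0726 1.8504] stand: -0.04477033865716282 -0.05945573184034324 0.004630376167127359 2.553995508987043
[0.6504 0.0977 1.859 ] stand: 0.04899026263571203 -0.05982908877614332 0.013166443544245787 3.329487186969345
the job is handed in; nothing more can be done
None
```

The job is done and handed in at about 29 s of the 67 s allowed. I lifted the loose T-bearer out of the far socket, plugged it into the middle one and let it go. I then laid both white rails across the two bearers, each lowered until the wrist force showed contact and then released.

**Bearer:** it went down until the wrist force rose at the same tool height as when I gripped it in the far socket. The pictures show its bar parallel to the welded one. They show this by eye only; I took no separate height measurement after letting go.

**Rails:** measured in the last wrist picture, in the stand's frame:

| Rail | Across (x) | Along (y) | Out of square |
|---|---|---|---|
| rail_b | −45 mm | −59 mm | 0.005 rad |
| rail_a | +49 mm | −60 mm | 0.013 rad |

- The centre lines are about 94 mm apart, which leaves a gap of about 39 mm.
- Both rails are white face up and wholly on the bars.
- The fit left up to 3 pixels of error, roughly 3 mm, well inside the limits.

**The rest of the bench:** the gripper never went near the bin, level, nail gun, small look-alike bearer or pink rail. I saw no sign that any of them moved, but I did not measure them.

**What disagreed:** the scene and side cameras differed by up to about 8 mm on where the rails first lay, so I used the wrist camera for the grasps. One 11-row move was refused because a call takes at most 10 rows; the command that followed made a slightly shorter move instead.

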